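# Unlock the child-resistant lock box with its two-pin key and open it

### The arm

A 6-joint arm with a two-finger parallel gripper is mounted at the origin on a cart in front of the work surface, level with it; the furniture and walls round the work are solid. World frame = base frame: x ahead of the robot, y to its left, z up, the work surface at z = 0. Lengths are in m, angles in rad, forces in N, time in s.
With the tool pointing down it reaches from about 0.375 to 0.9 m from the base axis. Payload 3.1 kg.
Tool frame: the origin (TCP) lies between the finger pads; the fingertips stand 11 mm ahead of it and the grasp point (between the pads) lies 8 mm behind it; z points along the fingers, y is the direction in which the jaws open and shut (so a half turn about z gives the same grasp; the last joint's range is limited). The gripper opens to 85 mm and grips with 20 to 120 N. Pads are 22 mm wide; open, the fingers measure 114 mm over their backs; the gripper's body (76 mm by 85 mm) begins 54 mm behind the grasp point. The pads swing forward as they close: fully open they stand 13 mm farther back than shut.
Start: joints at [1.075, 0.527, 1.433, -0, 1.181, -0.178], TCP at [0.195, 0.594, 0.242] pointing down, gripper open.
Joint ranges: [-3.08, 3.08], [-0.75, 2.2], [0.22, 2.44], [-1.43, 4.57], [0, 2.65], [-2.85, 2.85]. Speed limits (rad/s): [2.79, 2.79, 3.14, 3.14, 3.14, 3.14].

### API

Orientations are given as a unit quaternion [x, y, z, w].
In Python, from station import manip gives the robot as it stands.
- The arm moves only by the tool move_arm, never from a script. Its argument "deltas" is a list of rows, each a list of 5 numbers: the shift along the tool's x, y, z in units of 40 cm (1.0 is 40 cm), then the turn about the tool's z in units of 0.5 rad (1.0 is 0.5 rad), then the opening in per cent of the stroke, from 0 (shut) to 100 (fully open). In form: [[x, y, z, twist, grip], ...]. A call has exactly 8 rows; each row is the pose to reach, as a shift and turn from the pose commanded when the call began, along the tool's axes at that moment; what a row does not reach only later rows make up. A row lasts 1/12 s, in which the tool goes at most 41.7 mm and 7.16 degrees, less where a joint would pass 70% of its speed; a pose out of reach is approached as far as the arm can. A call with a number of a shift or a turn outside -1 to 1 is refused whole. A call with a gripper value outside its range is refused whole. The fingers move at their own pace and stop on an object; "force" is the grip in N (left out, the last holds). Time passes only in rows, so rows that repeat a pose let the fingers close, or fill a call up. It gives the time, the measured TCP pose, the force and the opening at its end, in the units of the state.
- manip.sense(): the state, without advancing time (a new reading comes with each control period).
- manip.snapshot(name): name is "side" or "top" or "wrist"; returns (picture, depth): 400x640x3 uint8, red, green, blue; 400x640 float32, m along the optical axis (not along the pixel's ray), 0 where there is no reading.
- manip.get_calibration(name): a dict with "vfov" (degrees; the focal length in pixels is half the picture's height over the tangent of half this angle, whatever the lens; pixels are square), "cx", "cy" (the principal point, pixels), "D" ([k1, k2, p1, p2, k3] as OpenCV has them; the pictures are not rectified), "pose" (4x4, takes a point from camera to world coordinates). Camera axes: x right, y down, z forward; pixel columns grow to the right and rows downward; lengths in m; the calibration is good to about 2 mm. A picture is of the moment at which its call begins: read the wrist's pose just before it. get_calibration takes no time and is no camera call; for the wrist camera it gives the pose at the moment of the call.
- manip.sign_off(): hands the job in, once; it reports no verdict.
The state is a dict: "t": time; "q": joint angles; "qd": joint speeds; "tau": joint torques, N m; "tcp_pos": TCP position; "tool_rot": TCP orientation; "force": force on the tool from outside, world axes, zero at the start; "ft_torque": the same for the moment, N m; "finger_gap": opening from 0.0 (shut) to 1.0 (fully open).
Only numpy, scipy, OpenCV 4.12 (cv2) and the standard library are available. Lean on these libraries where they do the work, as an engineer would, in place of code of your own. Each camera call takes 0.05 s, during which the arm holds its last target.

### The job

The grey lock box is held shut by a child-resistant cap set in its lid: take the two-pin key from its rest, set its pins in the cap's two holes, press the cap down and, keeping it pressed, turn it anticlockwise (seen from above) with the key until it stops, never forcing it round unpressed. Then put the key back upright on its rest, pins in the slot, and swing the lid up by its pull bar until it stands upright or leans farther back. Leave the other things on the bench where they are.

Things in the scene. Friction and masses are not known exactly. Their poses are not given: they have to be found in the camera images.
- lockbox: grey metal box fixed to the worktop, 130 (x) x 160 (y) x 96 mm high; origin at the centre of its underside, z up, front towards its -x, lid hinge along its rear (+x) top edge. On the lid (6 mm thick, top at 102 mm) a dark steel collar, 76 mm outside, 67 mm bore, rim 121.5 mm above the worktop, surrounds the white cap; both centred 24 mm in front (-x) of the origin.
- lid (a joint): lid hinge, rad: 0 shut, 1.57 standing upright, stop at 1.9 leaning back. Stiff hinge that stays where it is left (about 6 N up at the bar moves it). The latch under the cap holds the lid shut (up to 3 degrees of springy play) until the cap has been turned past about 0.9.
- lid_hinge (a point): point on the hinge axis at the middle of the lid's rear edge, 99 mm above the worktop; the axis runs along the box's y; the lid opens upward and away from the pull bar. When shut its axes are those of the box.
- pull_bar (a point): middle of the lid's pull bar: straight steel bar 10 mm thick, 90 mm long along the box's y, carried by two thin arms 40 mm in front of the lid's edge; 179 mm from the hinge axis, 103 mm above the worktop when shut, with 35 mm free between bar and lid edge and only worktop below. Pinch it from above; it turns between the fingers as the lid swings.
- lock (a joint): turn of the cap, rad: 0 locked, grows anticlockwise seen from above, stop at 1.25 unlocked; starts between 0 and 0.1. Turning takes under 0.2 N m. Two ratchet teeth on the way (met at about 0.19 and 0.63, the last is passed at 0.97) block it, both ways, unless the cap is pressed at least 3.5 mm down.
- lock_press (a joint): how far the cap is pressed down, m: 0 up, 0.005 fully down against a hard stop; spring, 5.5 N to start and 11 N fully down; springs up when released.
- cap_top (a point): centre of the cap's top face; x runs through the two holes, z up. White plastic cap 61 mm across, its top level with the collar's rim, 121.5 mm above the worktop when up. Two round holes of 10 mm, 11 mm deep, 15 mm either side of the centre along this point's x (in line with the box's x when locked).
- key: two-pin key, about 140 g: steel disc 52 mm across, 7 mm thick; below it two pins, 6 mm thick and 8 mm long, 15 mm either side of the centre along its x; above it an upright black handle 34 (x) x 13 (y) mm, its top 62 mm above the origin. Origin: centre of the disc's underside, z up. Starts standing on its rest; half a turn about z makes no difference.
- key_grip (a point): middle of the key's handle, 42 mm above the key's origin; grasp across the 13 mm thickness (along y), from above.
- key_rest: grey block fixed to the worktop, 76 (x) x 56 (y) x 22 mm high, with an open slot of 50 (x) x 19 (y) mm, 14 mm deep in its top; origin at the centre of its underside. The key's disc lies on its top, centred, with the pins in the slot, key x along the slot.
- bottle: white bottle with a green screw cap, 36 mm across, 85 mm high, bystander; origin under its centre
- dish: closed petri dish 57 mm across, 14 mm high, bystander; origin under its centre
- marker: black marker pen 128 mm long lying on the worktop, bystander
- cup: specimen cup with screw lid, 64x64x63 mm, bystander; origin under its centre
Mind the look-alikes: they are no part of the job. What is shaped like the key but pink or red is not meant. There is more than one size of the key_rest; the one meant has the size given above.

How it is judged:
On the way, in this order (a step that is already met when the one before it is completed fails the run):
1. the key stands on the locked cap with its pins in the holes (distance between key and cap_top below 0.005 m and value of joint lock below 0.4 rad), for 0.1 s.
2. the cap, not yet turned far, is pressed down by the key (value of joint lock_press above 0.0035 m and value of joint lock below 0.6 rad and distance between key and cap_top below 0.006 m), for 0.1 s.
3. the cap is turned with the key past its last ratchet tooth (value of joint lock above 1 rad and distance between key and cap_top below 0.006 m), for 0.1 s.
4. the lid is swung up (value of joint lid above 1.31 rad), for 0.1 s.
At the end, for the whole second after the job is handed in: the lid stands at least 75 degrees open (1.31 rad) and still, the cap is still unlocked (turned more than 0.95 rad), and the key stands upright at rest on its rest (disc flat on the block within 2.5 mm, within 12 mm of its centre, pins in the slot) (value of joint lid above 1.31 rad and velocity of joint lid between -0.05 and 0.05 rad/s and value of joint lock above 0.95 rad and horizontal distance between key and key_rest below 0.012 m and z of key in the frame of key_rest between 0.0195 and 0.0245 m and angle between key's own z axis and vertical below 0.1 rad and linear speed of key below 0.02 m/s); the robot touches nothing.
It fails at once if a bystander (white bottle, petri dish, marker, specimen cup) is moved more than 30 mm (distance of any of bottle, dish, marker, cup from where it was at the start of the episode above 0.03 m).
It fails at once if the cap is forced hard past its first ratchet tooth without being pressed down (value of joint lock between 0.26 and 0.45 rad and value of joint lock_press below 0.002 m).
It also fails if it takes over 64 s, if anything falls off the work surface, if the arm or the gripper's body presses on something with over 40 N, if the wrist force passes 120 N, or if a joint passes its speed limit or range.

## Working session

There is one attempt and no reset: what is moved stays moved. The work goes in short steps, Python scripts to look and compute and a tool call to move; the robot and the scene stay as the last step left them, time stands still between calls to the robot, and variables do not carry over. Pictures are saved under pics/ and viewed, and the job is handed in when it is done.

Besides the shell and the picture viewer there is one more tool, called as name([rows], argument=value, ...), one row to a line, values as JSON. move_arm: Moves the arm, as the interface text tells. Its arguments: {"type":"object","properties":{"deltas":{"type":"array","items":{"type":"array","items":{"type":"number"}}},"force":{"type":"number"}},"required":["deltas"]}

```bash
ls; mkdir -p pics; cat > h.py <<'E'
import numpy as np,cv2
from station import manip
from scipy.spatial.transform import Rotation as R
def snap(n,tag):
    c=manip.get_calibration(n); p,d=manip.snapshot(n)
    cv2.imwrite(f'pics/{tag}.png',p[:,:,::-1]); np.savez(f'pics/{tag}.npz',p=p,d=d,pose=c['pose'],D=c['D'],c=[c['vfov'],c['cx'],c['cy']])
def load(tag):
    z=np.load(f'pics/{tag}.npz'); v,cx,cy=z['c']; f=200/np.tan(np.radians(v)/2)
    return z,np.array([[f,0,cx],[0,f,cy],[0,0,1]])
def px(tag,u,v,z=None):
    Z,K=load(tag); n=cv2.undistortPoints(np.array([[[u,v]]],float),K,Z['D'])[0,0]
    r=Z['pose'][:3,:3]@np.array([n[0],n[1],1]); o=Z['pose'][:3,3]
    if z is None:
        return o+r*Z['d'][int(round(v)),int(round(u))]
    return o+r*(z-o[2])/r[2]
def proj(tag,P):
    Z,K=load(tag); T=np.linalg.inv(Z['pose'])
    return cv2.projectPoints(np.array(P,float).reshape(-1,3),cv2.Rodrigues(T[:3,:3])[0],T[:3,3],K,Z['D'])[0][:,0]
def crop(tag,u0,v0,u1,v1,s):
    p=cv2.imread(f'pics/{tag}.png')[v0:v1,u0:u1]; cv2.imwrite(f'pics/{tag}_c{u0}_{v0}.png',cv2.resize(p,None,fx=s,fy=s,interpolation=cv2.INTER_CUBIC))
E
python3 - <<'E'
from h import *
for n in('side','top','wrist'):
    snap(n,n+'0'); c=manip.get_calibration(n); print(n,c['vfov'],c['D'],np.round(c['pose'],3).tolist())
s=manip.sense(); print(s)
E
```

```text
pics
side 52.614604581895115 [-0.05462426  0.          0.          0.          0.        ] [[0.979, -0.127, 0.162, 0.415], [-0.206, -0.602, 0.771, -0.525], [-0.001, -0.788, -0.615, 0.619], [0.0, 0.0, 0.0, 1.0]]
top 54.424396961609695 [-0.0788181  0.         0.         0.         0.       ] [[-0.006, -0.998, 0.065, 0.476], [-1.0, 0.006, -0.002, 0.112], [0.002, -0.065, -0.998, 0.939], [0.0, 0.0, 0.0, 1.0]]
wrist 69.89447260057652 [-0.03337715  0.          0.          0.          0.        ] [[0.313, 0.899, 0.308, 0.116], [0.95, -0.295, -0.103, 0.619], [-0.002, 0.325, -0.946, 0.373], [0.0, 0.0, 0.0, 1.0]]
{'t': 0.15, 'q': array([ 1.07449661e+00,  5.28279125e-01,  1.43361654e+00,  8.87817180e-06,
        1.18143880e+00, -1.78509448e-01]), 'qd': array([ 0.00025912, -0.00125391, -0.00330318, -0.00101082, -0.00157665,
       -0.00057908]), 'tau': array([ 1.95414318e-04, -4.42743301e+01, -1.78275901e+01, -2.68613885e-04,
        5.64775517e-03,  2.49272108e-05]), 'tcp_pos': array([0.19500427, 0.5932262 , 0.24153942]), 'tool_rot': array([ 1.58228964e-01,  9.87402064e-01, -8.20438084e-04, -2.92176240e-04]), 'force': array([-0.25750397, -0.06686779, -0.47798219]), 'ft_torque': array([ 0.03085723, -0.00433267, -0.03107169]), 'finger_gap': 1.0036966541223822}
```

View pics/top0.png

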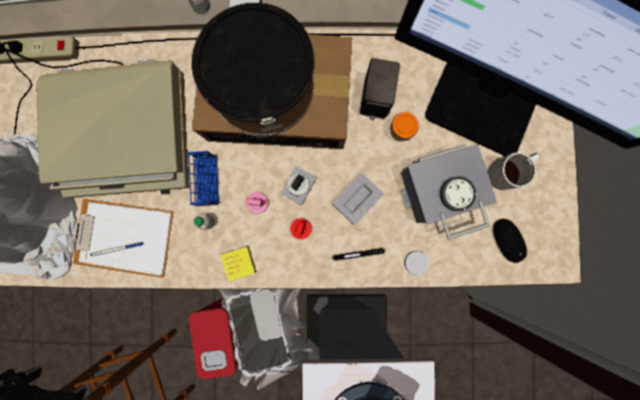

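View pics/side0.png

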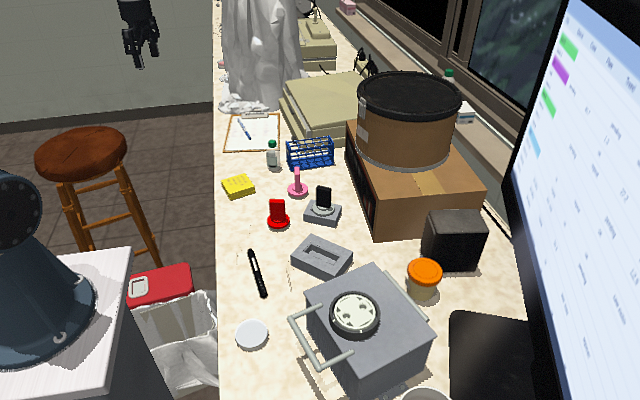

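View pics/wrist0.png

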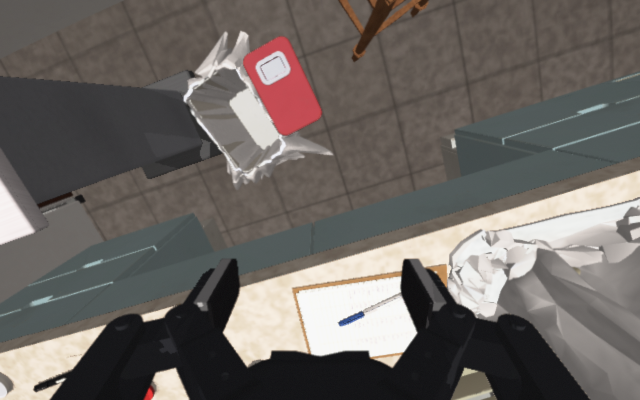

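Top view: black key on its rest at about (297,183), a larger look-alike rest at (357,200), lockbox at (450,185) with cap (458,193) and pull bar in front (467,222). Bystanders are marker (358,253), dish (416,263), bottle (204,221), cup (405,125).

```bash
python3 - <<'E'
from h import *
crop('top0',270,155,390,235,6)
crop('top0',395,135,515,255,5)
crop('side0',260,170,380,290,5)
crop('side0',280,250,440,370,5)
E
```

```text
(no output)
```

View pics/top0_c270_155.png

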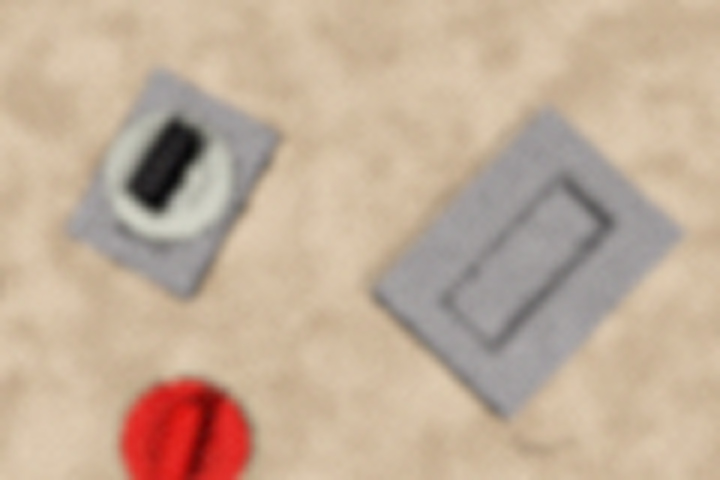

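View pics/top0_c395_135.png

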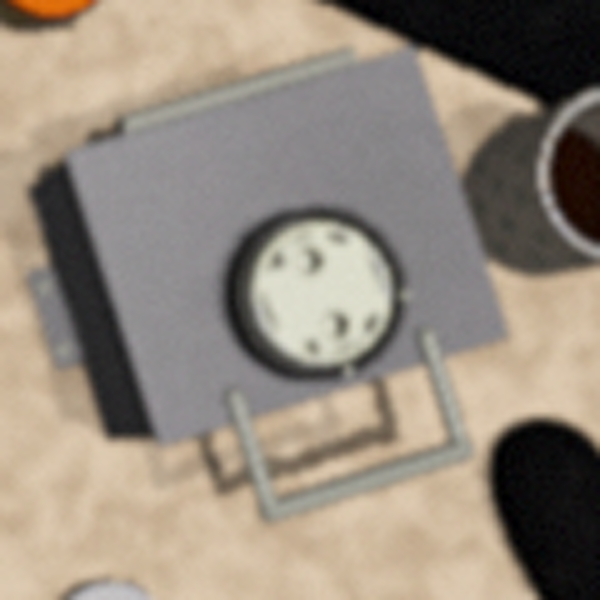

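View pics/side0_c260_170.png

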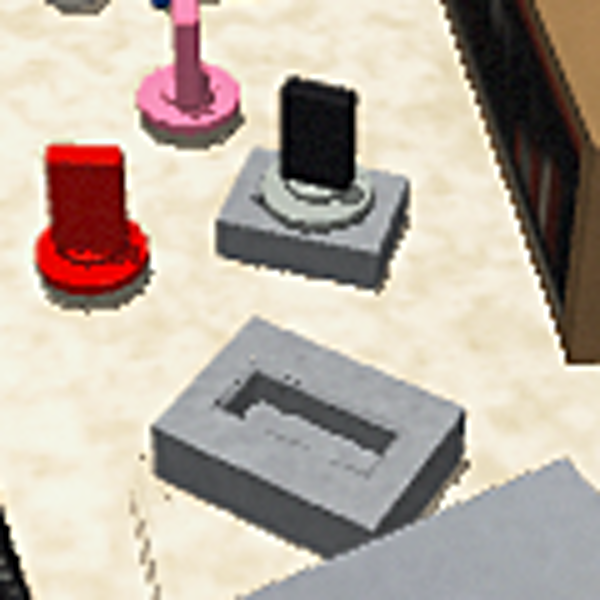

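View pics/side0_c280_250.png

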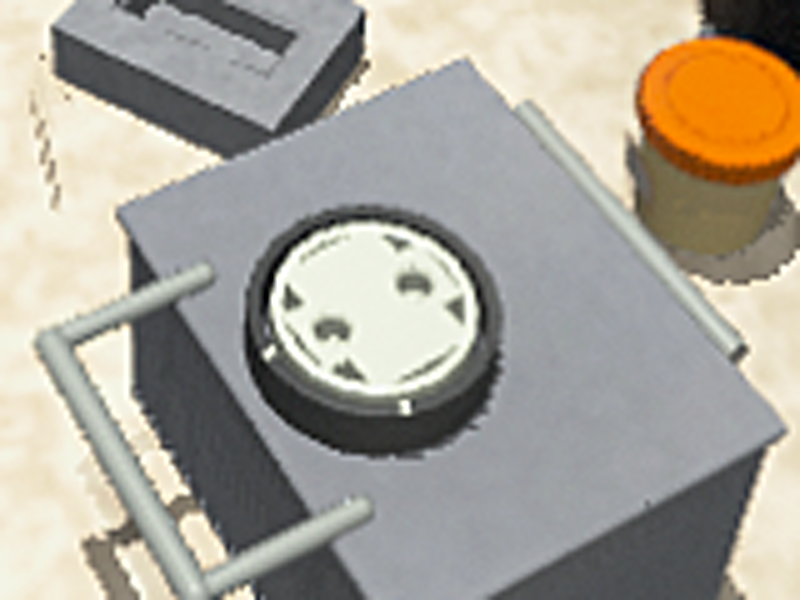

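The key stands on the smaller block. I'll measure the rest corners, key handle, cap holes, lid corners and bar in both views.

```bash
cat > m.py <<'E'
from h import *
T=lambda a,z,s=6,o=(270,155),t='top0':px(t,a[0]/s+o[0],a[1]/s+o[1],z)
def blk(P,name):
    P=np.array(P); print(name,'c',P.mean(0).round(4),'len',[round(float(np.linalg.norm(P[i]-P[(i+1)%4])),4) for i in range(4)],'ang',[round(float(np.arctan2(*(P[(i+1)%4]-P[i])[[1,0]])),3) for i in range(4)])
blk([T(a,.022) for a in [(160,68),(282,132),(190,300),(68,232)]],'rest top')
blk([T(a,.033) for a in [(548,103),(686,234),(508,418),(374,290)]],'decoy top z?')
S=lambda a,z,o=(260,170):T(a,z,5,o,'side0')
blk([S(a,.022) for a in [(255,147),(411,185),(383,268),(217,228)]],'rest side')
tc=[T(a,.084) for a in [(178,115),(204,130),(158,212),(125,194)]]
blk(tc,'handle top cam')
blk([S(a,.084) for a in [(286,77),(356,87)]*2],'handle side back top')
print('disc top',T((168,178),.029)); print('disc side',S((316,195),.029))
C=lambda a,z:T(a,z,5,(395,135)); D=lambda a,z:S(a,z,(280,250))
print('cap top',C((321,292),.1215),'side',D((374,306),.1215))
h=[C((311,262),.1215),C((338,322),.1215)]; print('holes top',h, np.mean(h,0), np.arctan2(*(h[0]-h[1])[[1,0]]),np.linalg.norm(h[0]-h[1]))
h=[D((413,285),.1215),D((333,330),.1215)]; print('holes side',h,np.mean(h,0), np.arctan2(*(h[0]-h[1])[[1,0]]),np.linalg.norm(h[0]-h[1]))
blk([C(a,.102) for a in [(67,160),(415,45),(508,338),(160,442)]],'lid')
b=[C((272,513),.108),C((463,452),.108)]; print('bar top',b,np.mean(b,0),np.linalg.norm(b[0]-b[1]))
b=[D((47,342),.103),D((195,590),.103)]; print('bar side',b,np.mean(b,0),np.linalg.norm(b[0]-b[1]))
E
python3 m.py
```

```text
rest top c [0.5728 0.1612 0.022 ] len [0.0547, 0.0758, 0.0552, 0.0745] ang [-2.063, 2.638, 1.057, -0.511]
decoy top z? c [0.5403 0.0227 0.033 ] len [0.0743, 0.1002, 0.0719, 0.1002] ang [-2.341, 2.362, 0.801, -0.756]
rest side c [0.5755 0.1568 0.022 ] len [0.0773, 0.0587, 0.0781, 0.0603] ang [-0.578, -2.04, 2.585, 1.086]
handle top cam c [0.5737 0.161  0.084 ] len [0.0111, 0.0347, 0.0139, 0.0351] ang [-2.102, 2.629, 1.065, -0.591]
handle side back top c [0.5794 0.1674 0.084 ] len [0.0315, 0.0315, 0.0315, 0.0315] ang [-0.442, 2.699, -0.442, 2.699]
disc top [0.57397726 0.16355664 0.029     ]
disc side [0.57530306 0.15614029 0.029     ]
cap top [ 0.5436169  -0.18497133  0.1215    ] side [ 0.54450653 -0.18606883  0.1215    ]
holes top [array([ 0.55648777, -0.18100875,  0.1215    ]), array([ 0.53074813, -0.19199246,  0.1215    ])] [ 0.54361795 -0.1865006   0.1215    ] 0.4033293985620526 0.02798519257685322
holes side [array([ 0.55782641, -0.1813652 ,  0.1215    ]), array([ 0.53060397, -0.19156456,  0.1215    ])] [ 0.54421519 -0.18646488  0.1215    ] 0.35847917770580445 0.029070404887802697
lid c [ 0.5658 -0.1786  0.102 ] len [0.1653, 0.1354, 0.1625, 0.1288] ang [-1.256, -2.863, 1.846, 0.299]
bar top [array([ 0.4494911 , -0.16575981,  0.108     ]), array([ 0.47483929, -0.25095844,  0.108     ])] [ 0.46216519 -0.20835913  0.108     ] 0.08888946602337722
bar side [array([ 0.45029565, -0.16565674,  0.103     ]), array([ 0.47687431, -0.25147958,  0.103     ])] [ 0.46358498 -0.20856816  0.103     ] 0.08984422603299011
```

```bash
cat >> h.py <<'E'
def cur():
    s=manip.sense(); Rm=R.from_quat(s['tool_rot']).as_matrix(); return s,Rm,np.arctan2(Rm[1,1],Rm[0,1])
def plan(pos,yaw):
    s,Rm,y=cur(); d=Rm.T@(np.array(pos)-s['tcp_pos']); dy=(yaw-y)
    print('t',round(s['t'],2),'tcp',s['tcp_pos'].round(4),'yaw',round(y,3),'F',s['force'].round(1),'M',s['ft_torque'].round(2),'gap',round(s['finger_gap'],3),'q6',s['q'][5].round(2),'tilt',Rm[:,2].round(4))
    print('units xyz',(d/0.4).round(4),'twist',round(-dy/0.5,3))
E
python3 -c "
from h import *
plan([.574,.161,.2],1.03)"
```

```text
t 0.15 tcp [0.195  0.5932 0.2415] yaw 1.253 F [-0.3 -0.1 -0.5] M [ 0.03 -0.   -0.03] gap 1.004 q6 -0.18 tilt [-8.0e-04 -1.5e-03 -1.0e+00]
units xyz [-1.2377 -0.7302  0.1047] twist 0.446
```

move_arm([
  [-0.08,-0.05,0.01,0.2,100],
  [-0.16,-0.095,0.02,0.4,100],
  [-0.25,-0.15,0.03,0.44,100],
  [-0.33,-0.2,0.04,0.44,80],
  [-0.42,-0.25,0.05,0.44,70],
  [-0.5,-0.3,0.05,0.44,70],
  [-0.58,-0.345,0.05,0.44,70],
  [-0.67,-0.4,0.05,0.44,70],
])

```text
t: 0.82
tcp_pos: [0.4001, 0.3572, 0.2221]
tool_rot: [0.265, 0.964, 0.0, -0.0]
force: [0.9, 0.3, 0.1]
finger_gap: 0.7
```

```bash
python3 -c "
from h import *
plan([.574,.161,.2],1.03)"
```

```text
t 0.82 tcp [0.4001 0.3572 0.2221] yaw 1.034 F [0.9 0.3 0.1] M [ 0.01 -0.04  0.05] gap 0.7 q6 -0.51 tilt [-5.e-04  1.e-04 -1.e+00]
units xyz [-0.6246 -0.1988  0.0549] twist 0.007
```

move_arm([
  [-0.1,-0.03,0.01,0,70],
  [-0.2,-0.06,0.02,0,70],
  [-0.29,-0.09,0.03,0,70],
  [-0.39,-0.12,0.05,0,70],
  [-0.48,-0.15,0.05,0,70],
  [-0.56,-0.18,0.05,0,70],
  [-0.6,-0.19,0.05,0,70],
  [-0.6,-0.19,0.05,0,70],
])

```text
t: 1.48
tcp_pos: [0.5698, 0.1672, 0.2021]
tool_rot: [0.268, 0.963, 0.0, 0.001]
force: [0.1, 0.7, -0.1]
finger_gap: 0.697
```

```bash
python3 -c "
from h import *
plan([.574,.161,.2],1.03)
snap('wrist','w1')"
```

```text
t 1.48 tcp [0.5698 0.1672 0.2021] yaw 1.028 F [ 0.1  0.7 -0.1] M [ 0.07 -0.03  0.04] gap 0.697 q6 -0.93 tilt [ 2.3e-03 -5.0e-04 -1.0e+00]
units xyz [-0.017  -0.0078  0.0053] twist -0.003
```

View pics/w1.png

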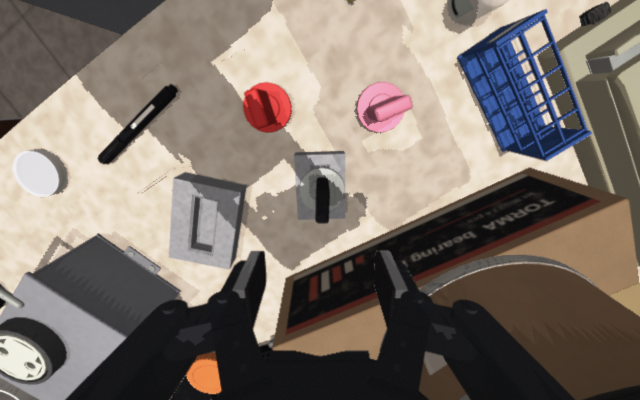

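```bash
python3 -c "
from h import *
crop('w1',280,140,370,235,6)"
```

```text
(no output)
```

View pics/w1_c280_140.png

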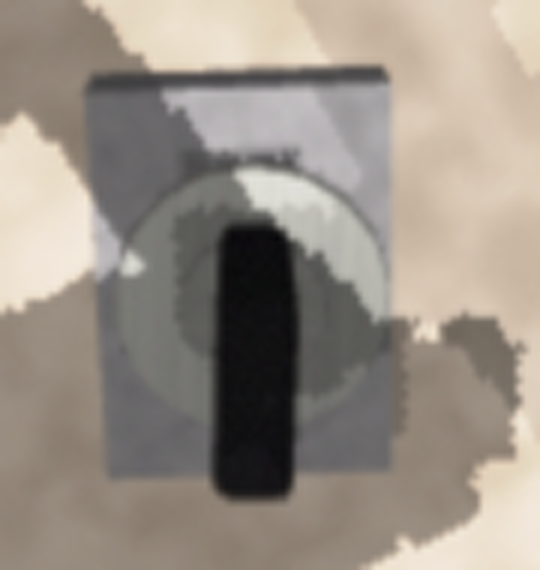

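```bash
python3 - <<'E'
import m
from m import *
W=lambda a,z:T(a,z,6,(280,140),'w1')
print('----')
blk([W(a,.022) for a in [(88,88),(389,84),(389,470),(108,478)]],'rest wrist')
print('disc L/R mid',(W((118,297),.029)+W((388,297),.029))/2, W((253,297),.029))
e=[W((212,490),.084),W((294,490),.084)]; print('handle end',e,np.linalg.norm(e[0]-e[1]))
m_=np.mean([W((213,498),.084),W((293,498),.084)],0);
ux=np.array([np.cos(-.54),np.sin(-.54),0])
print('centre from end',m_-.017*ux,m_+.017*ux)
E
```

```text
rest top c [0.5728 0.1612 0.022 ] len [0.0547, 0.0758, 0.0552, 0.0745] ang [-2.063, 2.638, 1.057, -0.511]
decoy top z? c [0.5403 0.0227 0.033 ] len [0.0743, 0.1002, 0.0719, 0.1002] ang [-2.341, 2.362, 0.801, -0.756]
rest side c [0.5755 0.1568 0.022 ] len [0.0773, 0.0587, 0.0781, 0.0603] ang [-0.578, -2.04, 2.585, 1.086]
handle top cam c [0.5737 0.161  0.084 ] len [0.0111, 0.0347, 0.0139, 0.0351] ang [-2.102, 2.629, 1.065, -0.591]
handle side back top c [0.5794 0.1674 0.084 ] len [0.0315, 0.0315, 0.0315, 0.0315] ang [-0.442, 2.699, -0.442, 2.699]
disc top [0.57397726 0.16355664 0.029     ]
disc side [0.57530306 0.15614029 0.029     ]
cap top [ 0.5436169  -0.18497133  0.1215    ] side [ 0.54450653 -0.18606883  0.1215    ]
holes top [array([ 0.55648777, -0.18100875,  0.1215    ]), array([ 0.53074813, -0.19199246,  0.1215    ])] [ 0.54361795 -0.1865006   0.1215    ] 0.4033293985620526 0.02798519257685322
holes side [array([ 0.55782641, -0.1813652 ,  0.1215    ]), array([ 0.53060397, -0.19156456,  0.1215    ])] [ 0.54421519 -0.18646488  0.1215    ] 0.35847917770580445 0.029070404887802697
lid c [ 0.5658 -0.1786  0.102 ] len [0.1653, 0.1354, 0.1625, 0.1288] ang [-1.256, -2.863, 1.846, 0.299]
bar top [array([ 0.4494911 , -0.16575981,  0.108     ]), array([ 0.47483929, -0.25095844,  0.108     ])] [ 0.46216519 -0.20835913  0.108     ] 0.08888946602337722
bar side [array([ 0.45029565, -0.16565674,  0.103     ]), array([ 0.47687431, -0.25147958,  0.103     ])] [ 0.46358498 -0.20856816  0.103     ] 0.08984422603299011
----
rest wrist c [0.5766 0.1641 0.022 ] len [0.0547, 0.0758, 0.0552, 0.0767] ang [1.041, -0.514, -2.083, 2.622]
disc L/R mid [0.57730591 0.16561892 0.029     ] [0.57730705 0.16561493 0.029     ]
handle end [array([0.58689571, 0.15176833, 0.084     ]), array([0.5935765 , 0.16284307, 0.084     ])] 0.0129337877719511
centre from end [0.57683072 0.16534188 0.084     ] [0.60599281 0.14786126 0.084     ]
```

move_arm([
  [-0.005,-0.002,0.03,0,70],
  [-0.01,-0.003,0.06,0,70],
  [-0.01,-0.003,0.1,0,70],
  [-0.01,-0.003,0.14,0,65],
  [-0.01,-0.003,0.17,0,60],
  [-0.01,-0.003,0.19,0,60],
  [-0.01,-0.003,0.2,0,60],
  [-0.01,-0.003,0.2,0,60],
])

```text
t: 2.2
tcp_pos: [0.5682, 0.1679, 0.1212]
tool_rot: [0.265, 0.964, -0.0, -0.001]
force: [-0.2, -0.0, -0.2]
finger_gap: 0.596
```

```bash
python3 -c "
from h import *
plan([.575,.1625,.056],1.03)
snap('wrist','w2');crop('w2',220,120,420,270,4)"
```

```text
t 2.2 tcp [0.5682 0.1679 0.1212] yaw 1.034 F [-0.2 -0.  -0.2] M [0.03 0.04 0.04] gap 0.596 q6 -0.94 tilt [-2.7e-03 -1.0e-04 -1.0e+00]
units xyz [-0.0218 -0.0026  0.163 ] twist 0.008
```

View pics/w2_c220_120.png

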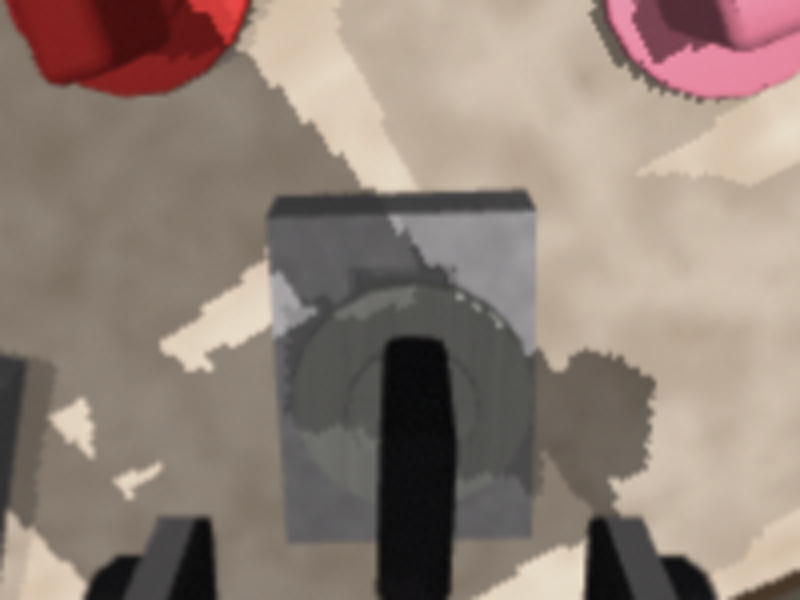

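```bash
python3 - <<'E' | sed '1,/----/d'
from m import *
print('----')
W=lambda a,z:T(a,z,4,(220,120),'w2')
blk([W(a,.022) for a in [(268,215),(536,208),(532,538),(287,543)]],'rest wrist')
print('disc L/R mid',(W((292,400),.029)+W((535,395),.029))/2)
print('disc front',W((415,287),.029))
plan([.577,.164,.056],1.035)
E
```

```text
rest wrist c [0.5764 0.1642 0.022 ] len [0.0553, 0.0768, 0.0559, 0.0766] ang [1.061, -0.51, -2.084, 2.624]
disc L/R mid [0.57737976 0.16546816 0.029     ]
disc front [0.55653637 0.17813219 0.029     ]
t 2.25 tcp [0.5689 0.1677 0.122 ] yaw 1.034 F [-0.5  0.4  0.1] M [-0.    0.04 -0.03] gap 0.599 q6 -0.94 tilt [-0.001  0.    -1.   ]
units xyz [-0.0222  0.0024  0.165 ] twist -0.002
```

move_arm([
  [-0.01,0.002,0.02,-0.02,60],
  [-0.022,0.003,0.05,-0.02,60],
  [-0.022,0.003,0.08,-0.02,60],
  [-0.022,0.003,0.11,-0.02,60],
  [-0.022,0.003,0.14,-0.02,60],
  [-0.022,0.003,0.155,-0.02,60],
  [-0.022,0.003,0.165,-0.02,60],
  [-0.022,0.003,0.165,-0.02,60],
], force=60)

```text
t: 2.92
tcp_pos: [0.5768, 0.1635, 0.0549]
tool_rot: [0.261, 0.965, -0.0, -0.001]
force: [-0.6, -0.3, 0.2]
finger_gap: 0.603
```

```bash
python3 -c "
from h import *
plan([.577,.1645,.056],1.045)
snap('wrist','w3');crop('w3',220,200,420,350,4)"
```

```text
t 2.92 tcp [0.5768 0.1635 0.0549] yaw 1.043 F [-0.6 -0.3  0.2] M [ 0.04 -0.02 -0.02] gap 0.603 q6 -0.95 tilt [-2.5e-03 -2.0e-04 -1.0e+00]
units xyz [ 0.0009  0.0023 -0.0027] twist -0.004
```

View pics/w3_c220_200.png

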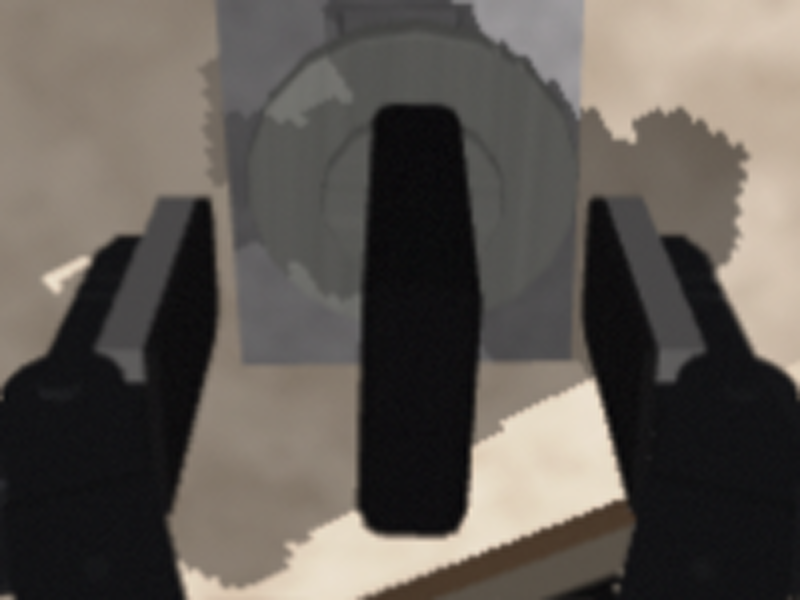

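move_arm([
  [0.001,0.004,0,0,60],
  [0.001,0.004,0,0,40],
  [0.001,0.004,0,0,20],
  [0.001,0.004,0,0,0],
  [0.001,0.004,0,0,0],
  [0.001,0.004,0,0,0],
  [0.001,0.004,0,0,0],
  [0.001,0.004,0,0,0],
], force=80)

```text
t: 3.63
tcp_pos: [0.5786, 0.1653, 0.057]
tool_rot: [0.261, 0.965, 0.0, 0.001]
force: [0.4, 0.5, 5.3]
finger_gap: 0.138
```

```bash
python3 -c "
from h import *
plan([.577,.1645,.056],1.045)"
```

```text
t 3.63 tcp [0.5786 0.1653 0.057 ] yaw 1.043 F [0.4 0.5 5.3] M [ 0.09  0.12 -0.03] gap 0.138 q6 -0.95 tilt [ 1.3e-03  3.0e-04 -1.0e+00]
units xyz [ 0.0025 -0.0039  0.0025] twist -0.004
```

move_arm([
  [0,0,-0.02,0,0],
  [0,0,-0.05,0,0],
  [0,0,-0.1,0,0],
  [0,0,-0.17,0.1,0],
  [0,0,-0.25,0.3,0],
  [0,0,-0.33,0.5,0],
  [0,0,-0.38,0.75,0],
  [0,0,-0.4,1.0,0],
])

```text
t: 4.3
tcp_pos: [0.5798, 0.1653, 0.221]
tool_rot: [0.494, 0.869, 0.002, 0.003]
force: [-0.3, 0.8, -0.9]
finger_gap: 0.141
```

```bash
python3 -c "
from h import *
plan([.544,-.1865,.2],-1.21)
snap('side','s1');crop('s1',200,60,400,220,4)"
```

```text
t 4.3 tcp [0.5798 0.1653 0.221 ] yaw 0.537 F [-0.3  0.8 -0.9] M [ 0.01 -0.01 -0.01] gap 0.141 q6 -0.44 tilt [ 7.e-03  5.e-04 -1.e+00]
units xyz [-0.7098 -0.5271  0.0514] twist 3.494
```

View pics/s1.png

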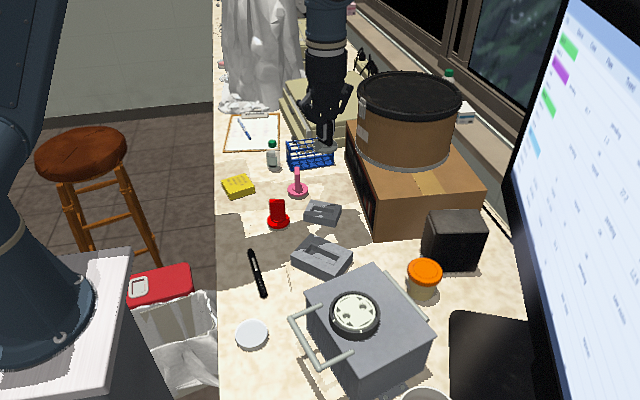

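move_arm([
  [-0.05,-0.035,0,0.13,0],
  [-0.11,-0.08,0,0.26,0],
  [-0.18,-0.13,0,0.4,0],
  [-0.24,-0.18,0,0.52,0],
  [-0.31,-0.23,0,0.65,0],
  [-0.38,-0.28,0,0.78,0],
  [-0.45,-0.33,0,0.9,0],
  [-0.5,-0.37,0,1.0,0],
])

```text
t: 5.02
tcp_pos: [0.554, -0.0852, 0.2159]
tool_rot: [0.692, 0.722, -0.001, -0.0]
force: [-0.2, -0.4, -1.1]
finger_gap: 0.145
```

```bash
python3 -c "
from h import *
plan([.544,-.1865,.22],-1.21)"
```

```text
t 5.02 tcp [ 0.554  -0.0852  0.2159] yaw 0.042 F [-0.2 -0.4 -1.1] M [-0.01 -0.03  0.01] gap 0.145 q6 -0.39 tilt [-1.e-03 -6.e-04 -1.e+00]
units xyz [-0.2521 -0.0355 -0.01  ] twist 2.503
```

move_arm([
  [-0.04,-0.005,0,0.13,0],
  [-0.08,-0.01,0,0.26,0],
  [-0.13,-0.015,0,0.4,0],
  [-0.17,-0.02,0,0.52,0],
  [-0.21,-0.03,0,0.65,0],
  [-0.24,-0.03,0,0.78,0],
  [-0.24,-0.03,0,0.9,0],
  [-0.24,-0.03,0,1.0,0],
])

```text
t: 5.68
tcp_pos: [0.5461, -0.1798, 0.2157]
tool_rot: [0.849, 0.528, -0.0, -0.001]
force: [-0.5, 0.3, -1.0]
finger_gap: 0.141
```

move_arm([
  [0,0,0,0.13,0],
  [0,0,0,0.26,0],
  [0,0,0,0.4,0],
  [0,0,0,0.52,0],
  [0,0,0,0.65,0],
  [0,0,0,0.78,0],
  [0,0,0,0.9,0],
  [0,0,0,1.0,0],
])

```text
t: 6.35
tcp_pos: [0.546, -0.1786, 0.2157]
tool_rot: [0.953, 0.302, -0.001, -0.001]
force: [0.3, 0.5, -1.6]
finger_gap: 0.142
```

```bash
python3 -c "
from h import *
plan([.544,-.1865,.19],-1.21)"
```

```text
t 6.35 tcp [ 0.546  -0.1786  0.2157] yaw -0.957 F [ 0.3  0.5 -1.6] M [-0.03 -0.01 -0.06] gap 0.142 q6 0.45 tilt [-1.9e-03  9.0e-04 -1.0e+00]
units xyz [-0.0155  0.0133  0.0643] twist 0.506
```

Align, stay at height, and look from all cameras.

move_arm([
  [-0.005,0.004,0,0.13,0],
  [-0.01,0.01,0,0.26,0],
  [-0.016,0.013,0.01,0.4,0],
  [-0.016,0.013,0.02,0.5,0],
  [-0.016,0.013,0.03,0.5,0],
  [-0.016,0.013,0.04,0.5,0],
  [-0.016,0.013,0.04,0.5,0],
  [-0.016,0.013,0.04,0.5,0],
])

```text
t: 7.02
tcp_pos: [0.5443, -0.1866, 0.1998]
tool_rot: [0.983, 0.182, -0.001, -0.0]
force: [0.4, 0.7, -1.6]
finger_gap: 0.136
```

```bash
python3 -c "
from h import *
plan([.544,-.1865,.19],-1.21)
snap('wrist','w4');snap('side','s4');crop('s4',280,210,440,330,5);crop('w4',200,180,440,350,3)
plan([.544,-.1865,.19],-1.21)"
```

```text
t 7.02 tcp [ 0.5443 -0.1866  0.1998] yaw -1.206 F [ 0.4  0.7 -1.6] M [ 0.01 -0.02 -0.07] gap 0.136 q6 0.68 tilt [-1.1e-03  7.0e-04 -1.0e+00]
units xyz [-0.0006 -0.0006  0.0245] twist 0.009
t 7.12 tcp [ 0.5448 -0.1869  0.2004] yaw -1.206 F [ 0.9  0.6 -1.8] M [ 0.04  0.   -0.  ] gap 0.143 q6 0.68 tilt [ 1.e-04 -1.e-04 -1.e+00]
units xyz [-0.0014 -0.0015  0.0259] twist 0.008
```

View pics/w4.png

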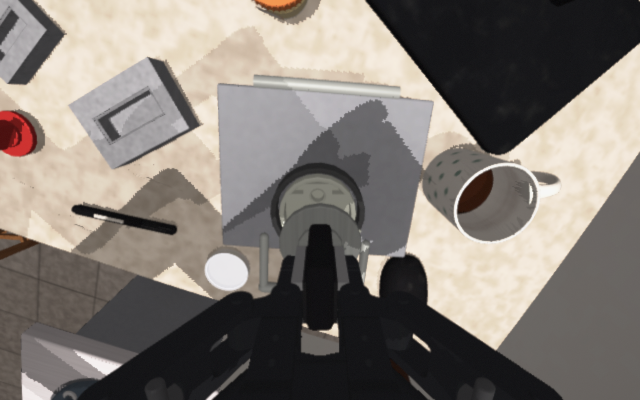

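View pics/s4_c280_210.png

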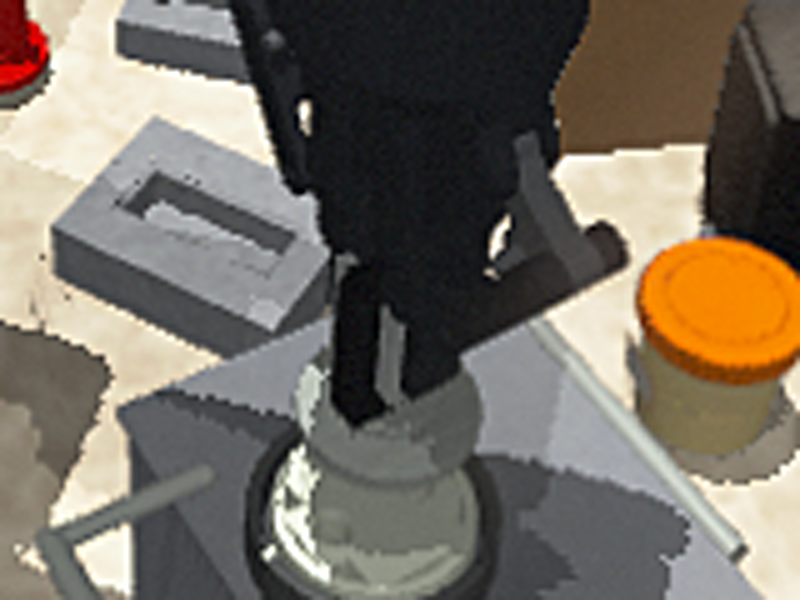

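```bash
python3 -c "
from h import *
crop('w4',250,150,390,260,5)"
```

```text
(no output)
```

View pics/w4_c250_150.png

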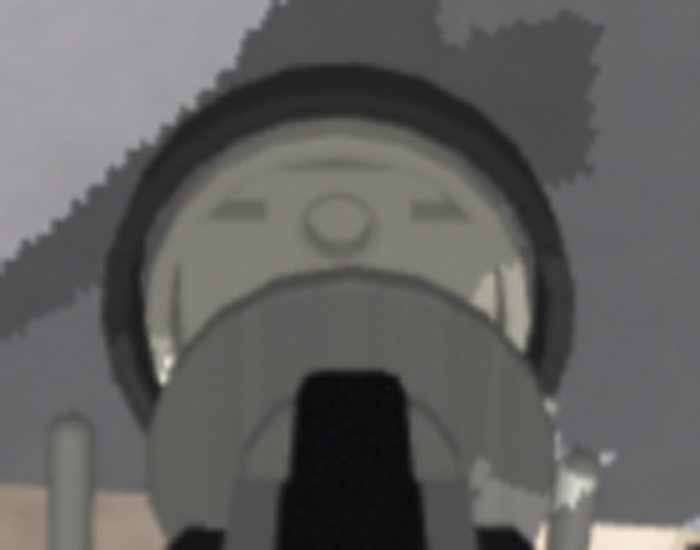

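```bash
python3 - <<'E'
from h import *
W=lambda a,z:px('w4',a[0]/5+250,a[1]/5+150,z)
hole=W((339,223),.1215); print('hole',hole)
print('cap mid LR',(W((145,300),.1215)+W((530,300),.1215))/2, np.linalg.norm(W((145,300),.1215)-W((530,300),.1215)))
print('collar L R',(W((104,300),.1215)+W((573,300),.1215))/2,np.linalg.norm(W((104,300),.1215)-W((573,300),.1215)))
print('cap front',W((340,120),.1215),'collar front',W((340,64),.1215))
zt=.172
L,Rr=W((149,470),zt),W((556,470),zt);print('disc LR',(L+Rr)/2,np.linalg.norm(L-Rr),'front',W((350,270),zt))
s,Rm,y=cur(); print(s['tcp_pos'],y)
tx=Rm[:,0]
print('disc c from front',W((350,270),zt)-.026*tx)
print('cap c from front',W((340,120),.1215)-.0305*tx,'collar',W((340,64),.1215)-.038*tx)
for n,c in (('top',[.5436,-.1862]),('side',[.5443,-.1863])):
    d=hole[:2]-c; print(n,np.arctan2(d[1],d[0]),np.hypot(*d))
E
```

```text
hole [ 0.56073979 -0.17953611  0.1215    ]
cap mid LR [ 0.54882685 -0.18380593  0.1215    ] 0.06039433609913472
collar L R [ 0.54888057 -0.1839518   0.1215    ] 0.0735929922886625
cap front [ 0.5759547  -0.17391686  0.1215    ] collar front [ 0.58390403 -0.17089475  0.1215    ]
disc LR [ 0.54618828 -0.18719754  0.172     ] 0.05063075640510917 front [ 0.57070061 -0.17748255  0.172     ]
[ 0.54475094 -0.18685192  0.20037972] -1.2059872954196007
disc c from front [ 0.54641162 -0.1867586   0.17199938]
cap c from front [ 0.54746184 -0.18479837  0.12149927] collar [ 0.54840474 -0.18445204  0.12149909]
top 0.3708108548255201 0.018389663318489322
side 0.3903241592353623 0.017776861104794362
```

move_arm([
  [0.001,-0.002,0.01,0,0],
  [0.003,-0.004,0.02,0,0],
  [0.003,-0.004,0.035,0,0],
  [0.003,-0.004,0.05,0,0],
  [0.003,-0.004,0.065,0,0],
  [0.003,-0.004,0.075,0,0],
  [0.003,-0.004,0.075,0,0],
  [0.003,-0.004,0.075,0,0],
])

```text
t: 7.78
tcp_pos: [0.5451, -0.1849, 0.1698]
tool_rot: [0.984, 0.181, -0.0, -0.0]
force: [0.0, 0.2, -1.6]
finger_gap: 0.142
```

```bash
python3 -c "
from h import *
snap('side','s5');snap('wrist','w5');crop('s5',310,240,410,320,7);crop('w5',250,150,390,260,5)
plan([.545,-.185,.1565],-1.21)"
```

```text
t 7.88 tcp [ 0.5454 -0.1851  0.1704] yaw -1.207 F [-0.  -0.4 -1.6] M [ 0.   -0.05  0.06] gap 0.138 q6 0.69 tilt [ 4.e-04 -2.e-04 -1.e+00]
units xyz [-0.0009 -0.0007  0.0349] twist 0.006
```

View pics/s5_c310_240.png

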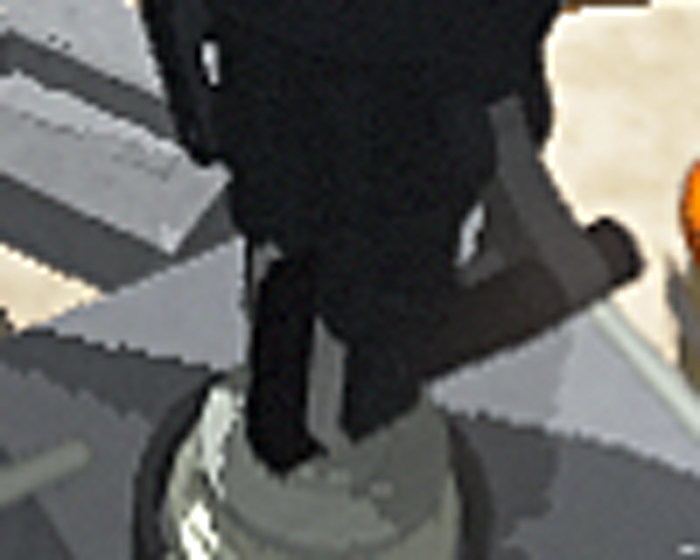

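View pics/w5_c250_150.png

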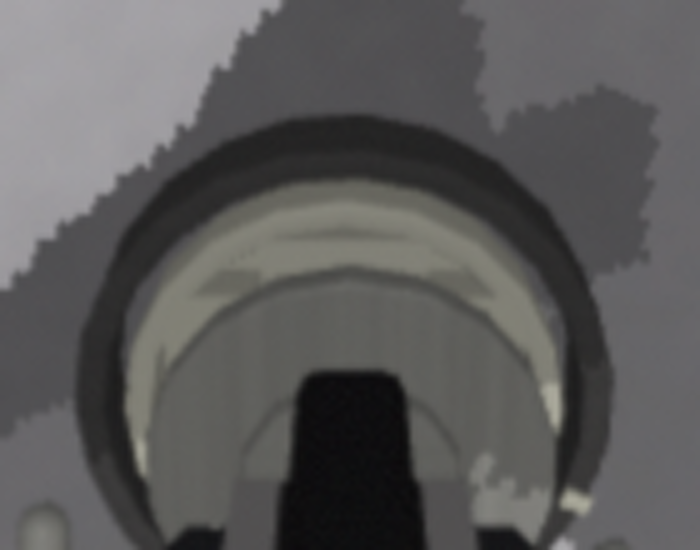

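```bash
python3 - <<'E'
from h import *
W=lambda a,z:px('w5',a[0]/5+250,a[1]/5+150,z)
s,Rm,y=cur(); zt=s['tcp_pos'][2]-.028
Z,K=load('w5')
f=lambda p:(Rm.T@(p-s['tcp_pos'])*1000).round(2)
print('collar front c',f(W((345,114),.1215))-[38,0,0],'LR',f((W((78,400),.1215)+W((612,400),.1215))/2))
print('bore front',f(W((345,180),.1215))-[33.5,0,0])
print('arrows',f(W((228,283),.1215)),f(W((460,283),.1215)))
L,Rr=W((149,470),zt),W((556,470),zt)
print('disc front c',f(W((351,268),zt))-[26,0,0],'LR',f((L+Rr)/2),np.linalg.norm(L-Rr))
E
```

```text
collar front c [ 3.81  0.15 48.96] LR [ 1.47  0.12 48.95]
bore front [-0.51  0.14 48.96]
arrows [ 18.67 -15.57  48.95] [18.65 15.56 48.96]
disc front c [ 2.09  0.88 28.01] LR [ 1.5   1.09 28.  ] 0.0506022627501467
```

move_arm([
  [0,-0.002,0.003,0,0],
  [0,-0.002,0.008,0,0],
  [0,-0.002,0.013,0,0],
  [0,-0.002,0.018,0,0],
  [0,-0.002,0.022,0,0],
  [0,-0.002,0.025,0,0],
  [0,-0.002,0.025,0,0],
  [0,-0.002,0.025,0,0],
])

```text
t: 8.55
tcp_pos: [0.5449, -0.1842, 0.1602]
tool_rot: [0.983, 0.181, -0.0, -0.0]
force: [0.2, 1.0, -2.4]
finger_gap: 0.146
```

```bash
python3 -c "
from h import *
plan([.545,-.185,.1565],-1.21)"
```

```text
t 8.55 tcp [ 0.5449 -0.1842  0.1602] yaw -1.207 F [ 0.2  1.  -2.4] M [-0.    0.05  0.02] gap 0.146 q6 0.69 tilt [-2.e-04  1.e-04 -1.e+00]
units xyz [-0.0005  0.0019  0.0092] twist 0.006
```

move_arm([
  [0,0,0.003,0,0],
  [0,0,0.006,0,0],
  [0,0,0.009,0,0],
  [0,0,0.01,0,0],
  [0,0,0.01,0,0],
  [0,0,0.01,0,0],
  [0,0,0.01,0,0],
  [0,0,0.01,0,0],
])

```text
t: 9.22
tcp_pos: [0.545, -0.1842, 0.1565]
tool_rot: [0.983, 0.181, 0.0, 0.0]
force: [-0.3, 0.2, 0.6]
finger_gap: 0.143
```

```bash
python3 -c "
from h import *
plan([.545,-.185,.152],-1.21)"
```

```text
t 9.22 tcp [ 0.545  -0.1842  0.1565] yaw -1.207 F [-0.3  0.2  0.6] M [0.08 0.06 0.03] gap 0.143 q6 0.69 tilt [ 1.e-04 -1.e-04 -1.e+00]
units xyz [-0.0006  0.0018  0.0111] twist 0.006
```

move_arm([
  [0,0,0.003,0,0],
  [0,0,0.006,0,0],
  [0,0,0.009,0,0],
  [0,0,0.012,0,0],
  [0,0,0.014,0,0],
  [0,0,0.015,0,0],
  [0,0,0.015,0,0],
  [0,0,0.015,0,0],
])

```text
t: 9.88
tcp_pos: [0.545, -0.1843, 0.1515]
tool_rot: [0.983, 0.181, 0.0, 0.0]
force: [-2.4, 0.8, 8.6]
finger_gap: 0.144
```

```bash
python3 -c "
from h import *
plan([.545,-.185,.152],-1.21)"
```

```text
t 9.88 tcp [ 0.545  -0.1843  0.1515] yaw -1.207 F [-2.4  0.8  8.6] M [0.24 0.42 0.02] gap 0.144 q6 0.69 tilt [ 5.e-04 -4.e-04 -1.e+00]
units xyz [-0.0007  0.0017 -0.0014] twist 0.006
```

move_arm([
  [0,0,0.001,0,0],
  [0,0,0.002,0,0],
  [0,0,0.003,0,0],
  [0,0,0.004,0,0],
  [0,0,0.004,0,0],
  [0,0,0.004,0,0],
  [0,0,0.004,0,0],
  [0,0,0.004,0,0],
], force=100)

```text
t: 10.55
tcp_pos: [0.5451, -0.1843, 0.1512]
tool_rot: [0.983, 0.181, 0.0, 0.0]
force: [-3.8, 1.8, 16.6]
finger_gap: 0.138
```

```bash
python3 -c "
from h import *
plan([.545,-.185,.152],-1.21)"
```

```text
t 10.55 tcp [ 0.5451 -0.1843  0.1512] yaw -1.207 F [-3.8  1.8 16.6] M [0.44 0.83 0.02] gap 0.138 q6 0.69 tilt [ 1.e-03 -8.e-04 -1.e+00]
units xyz [-0.0009  0.0016 -0.0019] twist 0.007
```

move_arm([
  [0,0,0,-0.1,0],
  [0,0,0,-0.2,0],
  [0,0,0,-0.3,0],
  [0,0,0,-0.4,0],
  [0,0,0,-0.5,0],
  [0,0,0,-0.6,0],
  [0,0,0,-0.7,0],
  [0,0,0,-0.8,0],
])

```text
t: 11.22
tcp_pos: [0.5451, -0.1843, 0.1512]
tool_rot: [0.928, 0.374, 0.0, 0.001]
force: [-3.4, 1.0, 16.5]
finger_gap: 0.138
```

```bash
python3 -c "
from h import *
plan([.545,-.185,.152],0.1)"
```

```text
t 11.22 tcp [ 0.5451 -0.1843  0.1512] yaw -0.805 F [-3.4  1.  16.5] M [ 0.39  0.83 -0.08] gap 0.138 q6 0.28 tilt [ 1.1e-03 -8.0e-04 -1.0e+00]
units xyz [-0.0014  0.001  -0.0019] twist -1.809
```

move_arm([
  [0,0,0,-0.12,0],
  [0,0,0,-0.25,0],
  [0,0,0,-0.37,0],
  [0,0,0,-0.5,0],
  [0,0,0,-0.62,0],
  [0,0,0,-0.75,0],
  [0,0,0,-0.87,0],
  [0,0,0,-1.0,0],
])

```text
t: 11.88
tcp_pos: [0.5452, -0.1844, 0.1513]
tool_rot: [0.806, 0.592, 0.0, 0.001]
force: [-3.9, 1.6, 16.0]
finger_gap: 0.135
```

```bash
python3 -c "
from h import *
plan([.545,-.185,.152],0.1)"
```

```text
t 11.88 tcp [ 0.5452 -0.1844  0.1513] yaw -0.304 F [-3.9  1.6 16. ] M [ 0.39  0.8  -0.05] gap 0.135 q6 -0.22 tilt [ 0.0014 -0.001  -1.    ]
units xyz [-0.0016 -0.     -0.0018] twist -0.808
```

move_arm([
  [0,0,0,-0.1,0],
  [0,0,0,-0.2,0],
  [0,0,0,-0.3,0],
  [0,0,0,-0.4,0],
  [0,0,0,-0.5,0],
  [0,0,0,-0.57,0],
  [0,0,0,-0.6,0],
  [0,0,0,-0.6,0],
])

```text
t: 12.55
tcp_pos: [0.5453, -0.1844, 0.1512]
tool_rot: [0.71, 0.705, 0.0, 0.001]
force: [-4.0, 1.6, 16.4]
finger_gap: 0.135
```

```bash
python3 -c "
from h import *
plan([.545,-.185,.152],0.1)"
```

```text
t 12.55 tcp [ 0.5453 -0.1844  0.1512] yaw -0.007 F [-4.   1.6 16.4] M [ 0.33  0.81 -0.09] gap 0.135 q6 -0.51 tilt [ 1.6e-03 -9.0e-04 -1.0e+00]
units xyz [-0.0015 -0.0008 -0.002 ] twist -0.214
```

move_arm([
  [0,0,0,-0.04,0],
  [0,0,0,-0.08,0],
  [0,0,0,-0.12,0],
  [0,0,0,-0.16,0],
  [0,0,0,-0.2,0],
  [0,0,0,-0.2,0],
  [0,0,0,-0.2,0],
  [0,0,0,-0.2,0],
])

```text
t: 13.22
tcp_pos: [0.5459, -0.1847, 0.1513]
tool_rot: [0.674, 0.739, 0.0, 0.002]
force: [-3.3, 1.6, 15.3]
finger_gap: 0.136
```

```bash
python3 -c "
from h import *
plan([.545,-.185,.152],0.1)"
```

```text
t 13.22 tcp [ 0.5459 -0.1847  0.1513] yaw 0.093 F [-3.3  1.6 15.3] M [ 0.27  0.57 -0.12] gap 0.136 q6 -0.61 tilt [ 0.0029 -0.0015 -1.    ]
units xyz [-0.0006 -0.0023 -0.0018] twist -0.015
```

move_arm([
  [0,0,0,-0.03,0],
  [0,0,0,-0.06,0],
  [0,0,0,-0.09,0],
  [0,0,0,-0.12,0],
  [0,0,0,-0.14,0],
  [0,0,0,-0.14,0],
  [0,0,0,-0.14,0],
  [0,0,0,-0.14,0],
])

```text
t: 13.88
tcp_pos: [0.5454, -0.1849, 0.1513]
tool_rot: [0.648, 0.762, 0.0, 0.001]
force: [-3.1, 0.6, 15.9]
finger_gap: 0.139
```

```bash
python3 -c "
from h import *
plan([.545,-.185,.152],0.0)"
```

```text
t 13.88 tcp [ 0.5454 -0.1849  0.1513] yaw 0.162 F [-3.1  0.6 15.9] M [ 0.17  0.82 -0.35] gap 0.139 q6 -0.68 tilt [ 0.0019 -0.0015 -1.    ]
units xyz [-0.0002 -0.001  -0.0018] twist 0.324
```

move_arm([
  [0,0,0,0.08,0],
  [0,0,0,0.16,0],
  [0,0,-0.006,0.22,0],
  [0,0,-0.016,0.22,0],
  [0,0,-0.03,0.22,0],
  [0,0,-0.05,0.22,0],
  [0,0,-0.09,0.22,0],
  [0,0,-0.13,0.22,0],
])

```text
t: 14.55
tcp_pos: [0.5443, -0.1838, 0.2004]
tool_rot: [0.688, 0.726, -0.0, -0.001]
force: [0.7, -0.1, -0.4]
finger_gap: 0.14
```

```bash
python3 -c "
from h import *
plan([.577,.165,.2],1.043)
snap('side','s6');crop('s6',270,210,430,330,5)"
```

```text
t 14.55 tcp [ 0.5443 -0.1838  0.2004] yaw 0.053 F [ 0.7 -0.1 -0.4] M [-0.07  0.01 -0.01] gap 0.14 q6 -0.57 tilt [-0.0023  0.0015 -1.    ]
units xyz [0.8664 0.128  0.0022] twist -1.98
```

View pics/s6_c270_210.png

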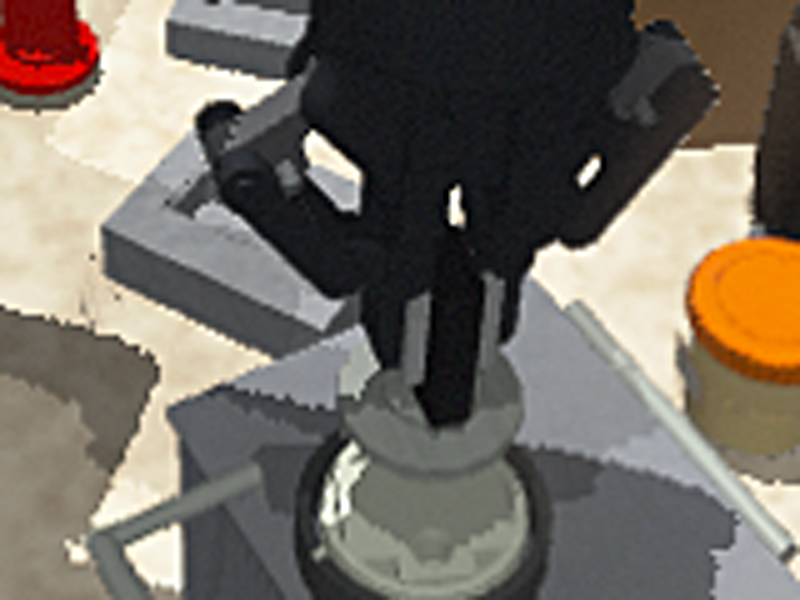

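move_arm([
  [0.06,0.01,-0.02,-0.12,0],
  [0.13,0.02,-0.03,-0.25,0],
  [0.2,0.03,-0.03,-0.37,0],
  [0.27,0.04,-0.03,-0.5,0],
  [0.34,0.05,-0.03,-0.62,0],
  [0.4,0.06,-0.03,-0.75,0],
  [0.46,0.07,-0.03,-0.87,0],
  [0.51,0.075,-0.03,-1.0,0],
])

```text
t: 15.27
tcp_pos: [0.564, 0.023, 0.2122]
tool_rot: [0.485, 0.874, 0.0, -0.0]
force: [0.5, 0.3, -1.1]
finger_gap: 0.14
```

```bash
python3 -c "
from h import *
plan([.577,.165,.14],1.043)"
```

```text
t 15.27 tcp [0.564  0.023  0.2122] yaw 0.557 F [ 0.5  0.3 -1.1] M [-0.04  0.03  0.03] gap 0.14 q6 -0.71 tilt [-6.e-04  6.e-04 -1.e+00]
units xyz [0.284  0.2154 0.1806] twist -0.972
```

move_arm([
  [0.05,0.035,0,-0.12,0],
  [0.1,0.07,0,-0.25,0],
  [0.15,0.11,0,-0.37,0],
  [0.2,0.15,0,-0.5,0],
  [0.24,0.185,0,-0.62,0],
  [0.27,0.205,0.05,-0.75,0],
  [0.28,0.212,0.1,-0.87,0],
  [0.28,0.212,0.15,-0.97,0],
])

```text
t: 15.93
tcp_pos: [0.5773, 0.1629, 0.1518]
tool_rot: [0.261, 0.965, 0.0, 0.0]
force: [0.1, 0.3, -1.5]
finger_gap: 0.141
```

```bash
python3 -c "
from h import *
plan([.578,.165,.085],1.043)
snap('wrist','w7');crop('w7',220,130,420,280,4)
snap('side','s7');crop('s7',270,120,390,240,5)
plan([.578,.165,.085],1.043)"
```

```text
t 15.93 tcp [0.5773 0.1629 0.1518] yaw 1.043 F [ 0.1  0.3 -1.5] M [-0.06  0.03  0.04] gap 0.141 q6 -0.96 tilt [ 7.e-04  6.e-04 -1.e+00]
units xyz [0.0012 0.0053 0.167 ] twist 0.001
t 16.03 tcp [0.5743 0.1612 0.1489] yaw 1.039 F [-1.   0.8 -2.5] M [-0.01  0.06 -0.  ] gap 0.137 q6 -0.95 tilt [-8.8e-03 -8.0e-04 -1.0e+00]
units xyz [-0.0043  0.0136  0.1597] twist -0.008
```

View pics/w7_c220_130.png

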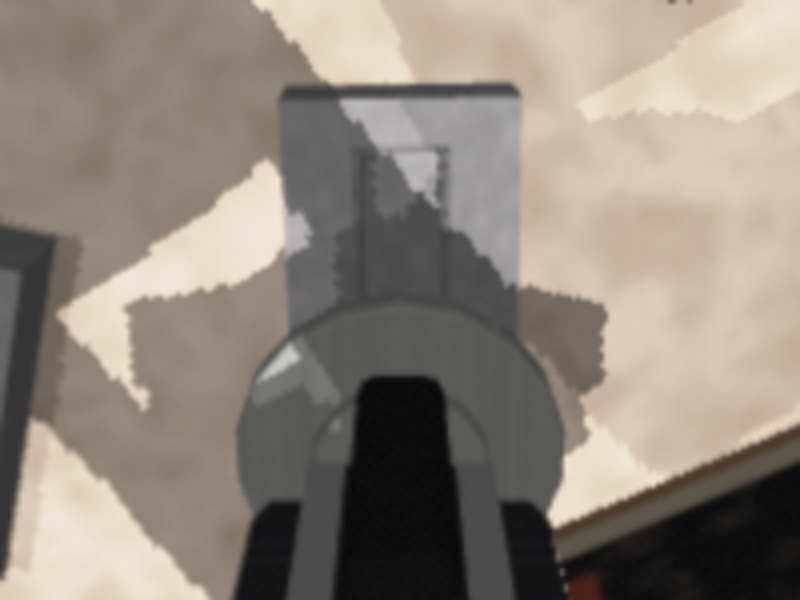

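View pics/s7_c270_120.png

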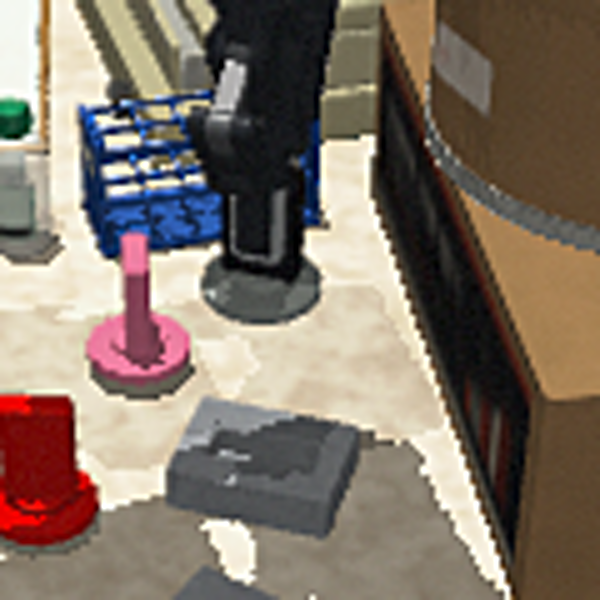

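move_arm([
  [-0.002,0.005,0.02,0,0],
  [-0.002,0.008,0.05,0,0],
  [-0.002,0.01,0.08,0,0],
  [-0.002,0.01,0.11,0,0],
  [-0.002,0.01,0.14,0,0],
  [-0.002,0.01,0.16,0,0],
  [-0.002,0.01,0.17,0,0],
  [-0.002,0.01,0.17,0,0],
])

```text
t: 16.7
tcp_pos: [0.5794, 0.1638, 0.0833]
tool_rot: [0.263, 0.965, -0.0, -0.001]
force: [0.5, -0.3, -2.4]
finger_gap: 0.138
```

```bash
python3 -c "
from h import *
snap('wrist','w8');crop('w8',220,130,420,280,4)
snap('side','s8');crop('s8',270,120,390,240,5)
plan([.5784,.1653,.057],1.043)"
```

```text
t 16.8 tcp [0.5804 0.164  0.0847] yaw 1.038 F [ 1.2  0.2 -1.6] M [-0.01  0.01 -0.01] gap 0.14 q6 -0.95 tilt [ 2.e-04  0.e+00 -1.e+00]
units xyz [0.0059 0.0004 0.0693] twist -0.01
```

View pics/w8_c220_130.png

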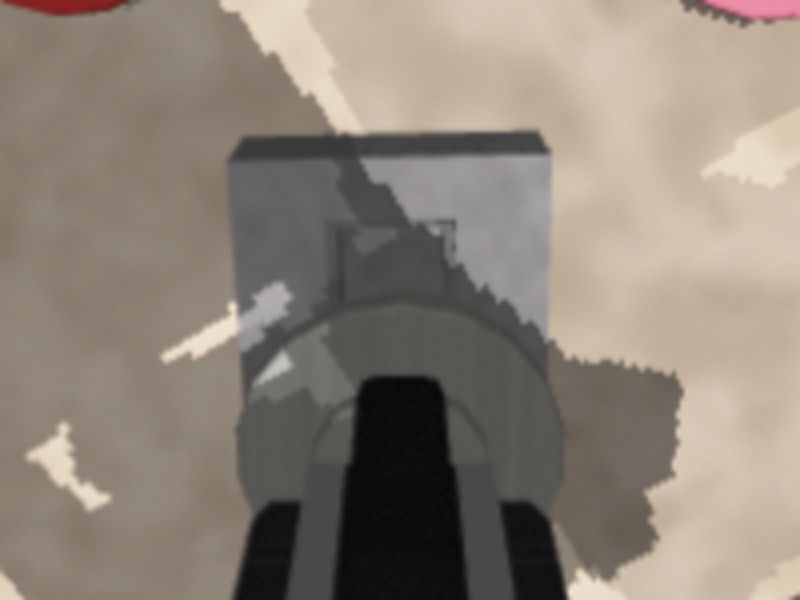

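View pics/s8_c270_120.png

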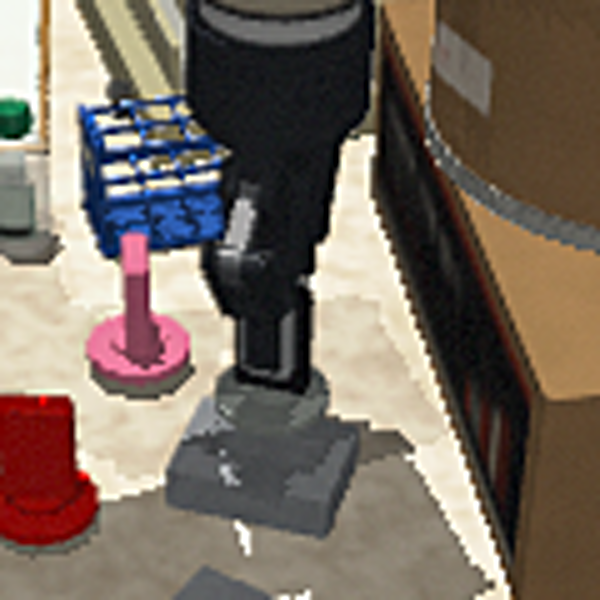

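move_arm([
  [0.003,-0.001,0.01,0,0],
  [0.006,-0.001,0.02,0,0],
  [0.006,-0.001,0.032,0,0],
  [0.006,-0.001,0.044,0,0],
  [0.006,-0.001,0.054,0,0],
  [0.006,-0.001,0.062,0,0],
  [0.006,-0.001,0.067,0,0],
  [0.006,-0.001,0.069,0,0],
])

```text
t: 17.47
tcp_pos: [0.5777, 0.1648, 0.057]
tool_rot: [0.263, 0.965, -0.0, -0.0]
force: [-1.6, -0.2, 4.5]
finger_gap: 0.138
```

```bash
python3 -c "
from h import *
plan([.5784,.1653,.057],1.043)"
```

```text
t 17.47 tcp [0.5777 0.1648 0.057 ] yaw 1.038 F [-1.6 -0.2  4.5] M [-0.04  0.22 -0.02] gap 0.138 q6 -0.95 tilt [-7.e-04 -0.e+00 -1.e+00]
units xyz [-0.001   0.0019  0.0001] twist -0.01
```

move_arm([
  [0,0,0,0,8],
  [0,0,0,0,16],
  [0,0,0,0,25],
  [0,0,0,0,40],
  [0,0,0,0,50],
  [0,0,-0.02,0,50],
  [0,0,-0.06,0,50],
  [0,0,-0.12,0,50],
])

```text
t: 18.13
tcp_pos: [0.5764, 0.1646, 0.1043]
tool_rot: [0.263, 0.965, -0.001, -0.002]
force: [0.6, 0.6, -0.2]
finger_gap: 0.499
```

move_arm([
  [0,0,-0.05,0,50],
  [0,0,-0.12,0,50],
  [0,0,-0.2,0,50],
  [0,0,-0.25,0,50],
  [-0.03,-0.05,-0.25,0,50],
  [-0.06,-0.1,-0.25,0,50],
  [-0.09,-0.15,-0.25,0,50],
  [-0.1,-0.2,-0.25,0,50],
])

```text
t: 18.8
tcp_pos: [0.573, 0.0742, 0.2063]
tool_rot: [0.263, 0.965, 0.0, 0.002]
force: [-0.2, -0.5, 0.2]
finger_gap: 0.5
```

```bash
python3 -c "
from h import *
snap('side','s9');crop('s9',270,120,450,360,3)
snap('top','t9')
plan([.463,-.208,.2],0.29+1.5708)"
```

```text
t 18.9 tcp [0.571  0.0732 0.2058] yaw 1.035 F [ 0.1  0.6 -0.6] M [ 0.03  0.03 -0.04] gap 0.498 q6 -1.1 tilt [-4.e-04 -8.e-04 -1.e+00]
units xyz [-0.1268 -0.7422  0.0152] twist -1.652
```

View pics/s9.png

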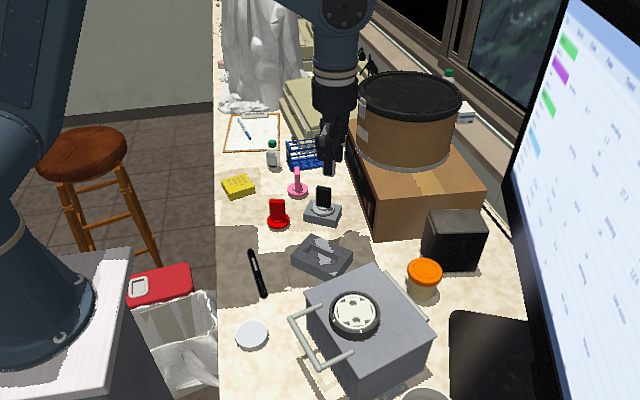

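View pics/s9_c270_120.png

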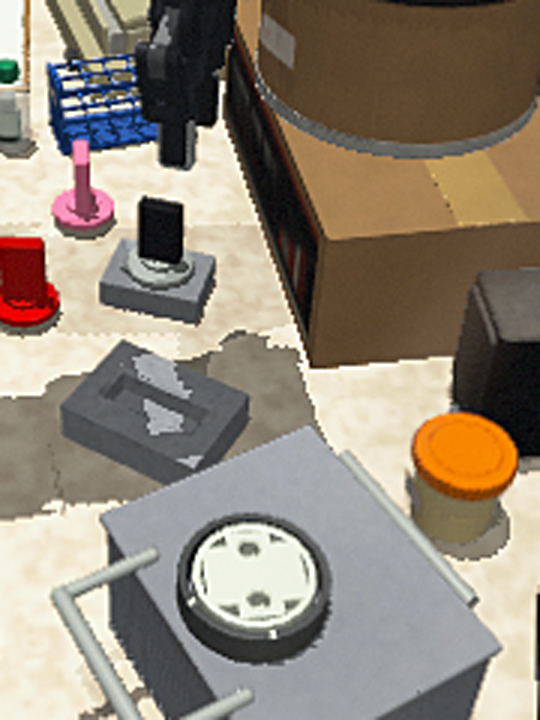

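```bash
python3 -c "
from h import *
a=px('s9',270+249/3,120+548/3,.1215);b=px('s9',270+258/3,120+599/3,.1215);print(a,b,np.arctan2(*(a-b)[[1,0]]))
plan([.465,-.208,.2],0.29)"
```

```text
[ 0.5461029  -0.17088896  0.1215    ] [ 0.5421599  -0.20039813  0.1215    ] 1.4379636398486069
t 18.9 tcp [0.571  0.0732 0.2058] yaw 1.035 F [ 0.1  0.6 -0.6] M [ 0.03  0.03 -0.04] gap 0.498 q6 -1.1 tilt [-4.e-04 -8.e-04 -1.e+00]
units xyz [-0.1311 -0.7397  0.0152] twist 1.49
```

View pics/t9.png

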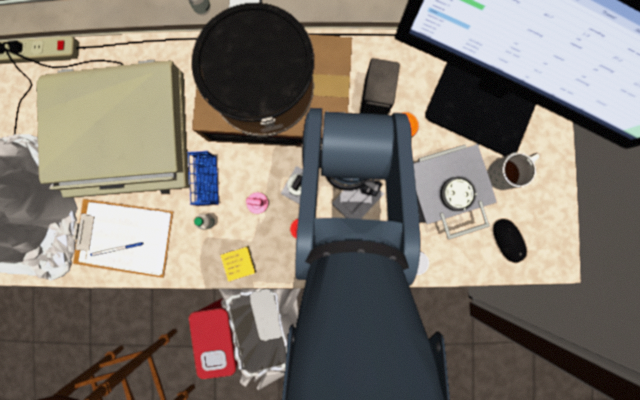

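move_arm([
  [-0.01,-0.07,0,0.13,50],
  [-0.025,-0.16,0,0.26,50],
  [-0.04,-0.25,0,0.4,50],
  [-0.06,-0.34,0,0.52,50],
  [-0.075,-0.43,0,0.65,50],
  [-0.09,-0.52,0,0.78,50],
  [-0.11,-0.61,0,0.9,50],
  [-0.12,-0.68,0,1.0,50],
])

```text
t: 19.57
tcp_pos: [0.4749, -0.185, 0.2058]
tool_rot: [0.495, 0.869, -0.0, 0.001]
force: [-0.1, 0.4, 0.3]
finger_gap: 0.503
```

```bash
python3 -c "
from h import *
plan([.465,-.208,.2],0.29)"
```

```text
t 19.57 tcp [ 0.4749 -0.185   0.2058] yaw 0.535 F [-0.1  0.4  0.3] M [0.05 0.01 0.01] gap 0.503 q6 -1.13 tilt [ 0.0016 -0.0011 -1.    ]
units xyz [-0.0369 -0.0506  0.0145] twist 0.489
```

move_arm([
  [-0.01,-0.02,0,0.13,50],
  [-0.02,-0.03,0,0.26,50],
  [-0.03,-0.045,0.01,0.39,50],
  [-0.035,-0.05,0.02,0.49,50],
  [-0.035,-0.05,0.02,0.49,50],
  [-0.035,-0.05,0.02,0.49,50],
  [-0.035,-0.05,0.02,0.49,50],
  [-0.035,-0.05,0.02,0.49,50],
])

```text
t: 20.23
tcp_pos: [0.4653, -0.2049, 0.1975]
tool_rot: [0.596, 0.803, 0.0, 0.0]
force: [0.2, -0.1, 0.2]
finger_gap: 0.506
```

```bash
python3 -c "
from h import *
plan([.465,-.208,.2],0.29)
snap('wrist','w10')"
```

```text
t 20.23 tcp [ 0.4653 -0.2049  0.1975] yaw 0.294 F [ 0.2 -0.1  0.2] M [0.01 0.04 0.02] gap 0.506 q6 -0.93 tilt [ 6.e-04 -2.e-04 -1.e+00]
units xyz [-0.0073 -0.0029 -0.0063] twist 0.009
```

View pics/w10.png

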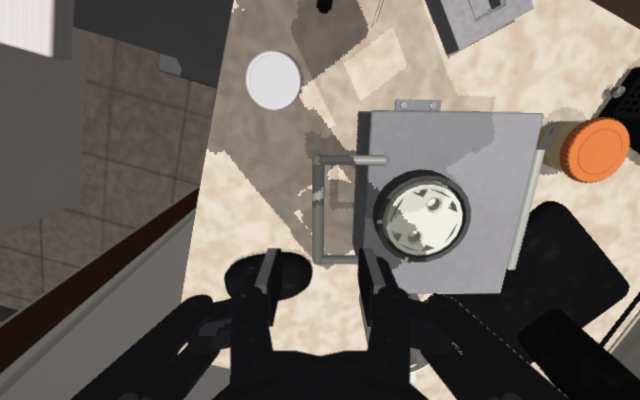

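```bash
python3 -c "
from h import *
a=px('w10',318.5,161,.108);b=px('w10',319.5,260,.108);print(a,b,(a+b)/2,np.linalg.norm(a-b),np.arctan2(*(a-b)[[1,0]])-np.pi/2)
m=(a+b)/2
plan([m[0],m[1],.111],0.29)
print(px('w10',541,150,.102),px('w10',506,293,.102))
"
```

```text
[ 0.45279329 -0.16587219  0.108     ] [ 0.47899766 -0.2496731   0.108     ] [ 0.46589547 -0.20777265  0.108     ] 0.08780240507710732 0.30306519238152707
t 20.28 tcp [ 0.4652 -0.2049  0.1974] yaw 0.294 F [-0.5  0.3 -0.2] M [-0.03  0.03  0.01] gap 0.5 q6 -0.93 tilt [ 5.e-04 -2.e-04 -1.e+00]
units xyz [-0.0072 -0.0005  0.2161] twist 0.009
[ 0.62230704 -0.10560448  0.102     ] [ 0.66280563 -0.23661585  0.102     ]
```

move_arm([
  [-0.003,0,0.03,0,50],
  [-0.006,0,0.07,0,50],
  [-0.006,0,0.12,0,50],
  [-0.006,0,0.17,0,50],
  [-0.006,0,0.21,0,50],
  [-0.006,0,0.24,0,50],
  [-0.006,0,0.255,0,50],
  [-0.006,0,0.255,0,50],
], force=40)

```text
t: 20.95
tcp_pos: [0.4651, -0.207, 0.0941]
tool_rot: [0.596, 0.803, 0.0, -0.001]
force: [-0.1, -0.4, 0.3]
finger_gap: 0.501
```

```bash
python3 -c "
from h import *
plan([.4659,-.2078,.095],0.295)
snap('wrist','w11');crop('w11',200,180,440,360,3)"
```

```text
t 20.95 tcp [ 0.4651 -0.207   0.0941] yaw 0.294 F [-0.1 -0.4  0.3] M [0.01 0.03 0.03] gap 0.501 q6 -0.93 tilt [-0.002   0.0015 -1.    ]
units xyz [-0.0024  0.0013 -0.0024] twist -0.003
```

View pics/w11_c200_180.png

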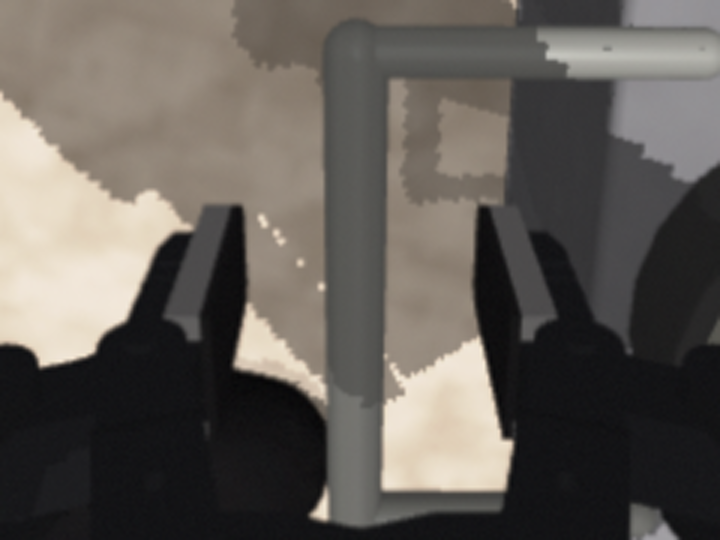

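move_arm([
  [0,0,0,0,35],
  [0,0,0,0,20],
  [0,0,0,0,5],
  [0,0,0,0,5],
  [0,0,0,0,5],
  [0,0,0,0,5],
  [0,0,0,0,5],
  [0,0,0,0,5],
], force=35)

```text
t: 21.67
tcp_pos: [0.4647, -0.2083, 0.096]
tool_rot: [0.596, 0.803, -0.001, -0.0]
force: [-4.2, -2.6, 3.1]
finger_gap: 0.097
```

```bash
cat > arc.py <<'E'
from h import *
s,Rm,y=cur(); print(s['t'],s['tcp_pos'].round(4),y,s['force'].round(1),s['finger_gap'])
E
python3 arc.py; python3 - <<'E'
import numpy as np
r=.179; d=np.arcsin((.103-.099)/r)
for dt in np.arange(0,1.65,.1):
    a=d+dt; print(round(dt,2), 'ty',round((r*np.cos(d)-r*np.cos(a))/.4,3),'tz',round(-(r*np.sin(a)-r*np.sin(d))/.4,3))
E
```

```text
21.6667 [ 0.4647 -0.2083  0.096 ] 0.2940543984550305 [-4.2 -2.6  3.1] 0.09741798751761464
0.0 ty 0.0 tz -0.0
0.1 ty 0.003 tz -0.045
0.2 ty 0.011 tz -0.089
0.3 ty 0.023 tz -0.132
0.4 ty 0.039 tz -0.173
0.5 ty 0.06 tz -0.213
0.6 ty 0.084 tz -0.251
0.7 ty 0.112 tz -0.286
0.8 ty 0.143 tz -0.318
0.9 ty 0.177 tz -0.347
1.0 ty 0.214 tz -0.372
1.1 ty 0.253 tz -0.393
1.2 ty 0.295 tz -0.411
1.3 ty 0.337 tz -0.424
1.4 ty 0.381 tz -0.433
1.5 ty 0.426 tz -0.437
1.6 ty 0.47 tz -0.437
```

move_arm([
  [0,0,-0.012,0,5],
  [0,0.001,-0.028,0,5],
  [0,0.003,-0.045,0,5],
  [0,0.005,-0.062,0,5],
  [0,0.008,-0.08,0,5],
  [0,0.013,-0.098,0,5],
  [0,0.018,-0.115,0,5],
  [0,0.023,-0.132,0,5],
])

```text
t: 22.33
tcp_pos: [0.4729, -0.2058, 0.1482]
tool_rot: [0.596, 0.803, -0.002, -0.001]
force: [-5.1, -5.9, -5.2]
finger_gap: 0.102
```

```bash
python3 arc.py
```

```text
22.3333 [ 0.4729 -0.2058  0.1482] 0.29439486377196994 [-5.1 -5.9 -5.2] 0.10170018785454124
```

move_arm([
  [0,0.007,-0.021,0,5],
  [0,0.016,-0.041,0,5],
  [0,0.026,-0.061,0,5],
  [0,0.037,-0.081,0,5],
  [0,0.048,-0.1,0,5],
  [0,0.061,-0.119,0,5],
  [0,0.075,-0.137,0,5],
  [0,0.089,-0.154,0,5],
])

```text
t: 23.0
tcp_pos: [0.5049, -0.1963, 0.2102]
tool_rot: [0.595, 0.803, -0.004, -0.002]
force: [-9.3, -8.0, 1.6]
finger_gap: 0.098
```

```bash
python3 arc.py
```

```text
23.0 [ 0.5049 -0.1963  0.2102] 0.2950026927721113 [-9.3 -8.   1.6] 0.0976197616372938
```

move_arm([
  [-0.001,0.013,-0.018,0,5],
  [-0.002,0.028,-0.034,0,5],
  [-0.002,0.045,-0.049,0,5],
  [-0.002,0.062,-0.063,0,5],
  [-0.002,0.08,-0.076,0,5],
  [-0.002,0.099,-0.088,0,5],
  [-0.002,0.118,-0.099,0,5],
  [-0.002,0.138,-0.109,0,5],
])

```text
t: 23.67
tcp_pos: [0.5573, -0.1808, 0.2556]
tool_rot: [0.596, 0.803, -0.004, -0.003]
force: [-13.1, -4.0, 13.5]
finger_gap: 0.101
```

```bash
python3 arc.py
```

```text
23.6667 [ 0.5573 -0.1808  0.2556] 0.2940039094672082 [-13.1  -4.   13.5] 0.10053972746262206
```

move_arm([
  [-0.001,0.014,-0.014,0,5],
  [-0.002,0.034,-0.021,0,5],
  [-0.002,0.055,-0.029,0,5],
  [-0.002,0.078,-0.036,0,5],
  [-0.002,0.1,-0.042,0,5],
  [-0.002,0.122,-0.046,0,5],
  [-0.002,0.144,-0.05,0,5],
  [-0.002,0.166,-0.052,0,5],
])

```text
t: 24.33
tcp_pos: [0.6241, -0.1611, 0.2763]
tool_rot: [0.596, 0.803, -0.001, -0.001]
force: [-4.9, -1.2, 7.6]
finger_gap: 0.102
```

```bash
python3 arc.py
```

```text
24.3333 [ 0.6241 -0.1611  0.2763] 0.2931868950678662 [-4.9 -1.2  7.6] 0.10230270650243392
```

move_arm([
  [0,0.01,0,0,5],
  [0,0.02,0,0,5],
  [0,0.025,0,0,5],
  [0,0.025,0,0,5],
  [0,0.025,0,0,12],
  [0,0.025,0,0,20],
  [0,0.025,0,0,30],
  [0,0.025,0,0,30],
])

```text
t: 25.0
tcp_pos: [0.635, -0.1579, 0.2739]
tool_rot: [0.596, 0.803, 0.0, 0.0]
force: [-0.3, -0.0, 0.4]
finger_gap: 0.297
```

```bash
python3 arc.py;  python3 -c "
from h import *
snap('side','s12')"
```

```text
25.0 [ 0.635  -0.1579  0.2739] 0.29310012910441946 [-0.3 -0.   0.4] 0.29688054037235173
```

View pics/s12.png

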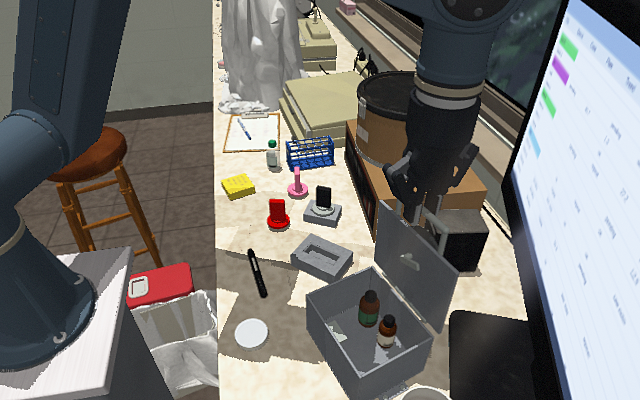

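move_arm([
  [0,0,-0.02,0,30],
  [0,0,-0.05,0,30],
  [0,0,-0.09,0,30],
  [0,0,-0.14,0,30],
  [0,0,-0.2,0,30],
  [0,-0.02,-0.22,0,30],
  [0,-0.06,-0.22,0,30],
  [0,-0.1,-0.22,0,30],
])

```text
t: 25.72
tcp_pos: [0.5962, -0.1699, 0.3627]
tool_rot: [0.596, 0.803, 0.0, 0.001]
force: [-0.1, 0.1, -0.2]
finger_gap: 0.298
```

move_arm([
  [0,-0.05,0,0,30],
  [0,-0.1,0,0,30],
  [0,-0.15,0,0,30],
  [0,-0.2,0,0,30],
  [0,-0.25,0,0,30],
  [0,-0.27,0,0,30],
  [0,-0.27,0,0,30],
  [0,-0.27,0,0,30],
])

```text
t: 26.38
tcp_pos: [0.4934, -0.2011, 0.3621]
tool_rot: [0.597, 0.802, 0.0, 0.0]
force: [0.7, -0.8, 0.1]
finger_gap: 0.3
```

```bash
python3 arc.py;  python3 -c "
from h import *
snap('side','s13');snap('wrist','w13');crop('s13',230,150,470,350,3)"
```

```text
26.3833 [ 0.4934 -0.2011  0.3621] 0.29214761317464255 [ 0.7 -0.8  0.1] 0.2999455398466868
```

View pics/s13_c230_150.png

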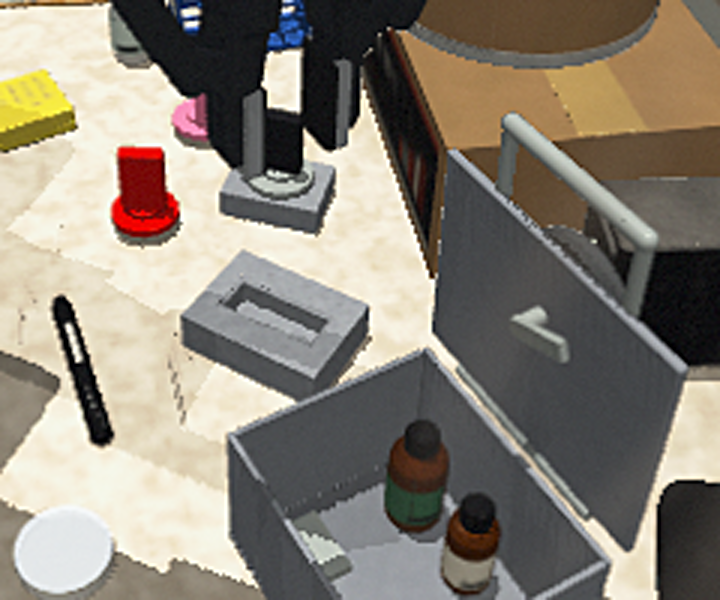

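View pics/w13.png

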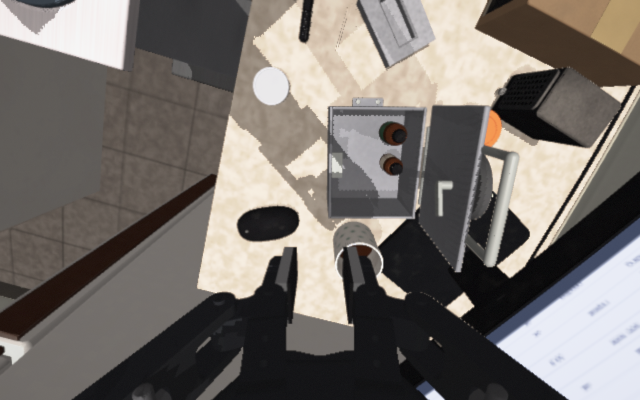

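```bash
python3 - <<'E'
from h import *
snap('top','t13'); crop('t13',370,60,530,240,4); crop('t13',180,160,300,240,5)
yaw=.29; u=np.array([np.cos(yaw),np.sin(yaw),0]); v=np.array([-u[1],u[0],0])
H=np.array([.5451,-.1844,0])+.098*u+[0,0,.099]
for th in (0,1.31,1.4,1.5,1.6,1.7):
    a=th+.022; c=H+.179*(-np.cos(a)*u+np.sin(a)*np.array([0,0,1]))
    print(th,proj('s13' if th else 'side0',[c+.045*v,c-.045*v]).round(1).tolist())
print('obs',[(230+512/3,150+122/3),(230+650/3,150+238/3)], 'th0 obs',(280+47/5,250+342/5),(280+195/5,250+590/5))
print('key top', )
E
```

```text
0 [[292.2, 317.2], [321.4, 367.0]]
1.31 [[378.1, 201.5], [421.4, 242.8]]
1.4 [[387.8, 196.3], [431.9, 236.6]]
1.5 [[398.3, 191.5], [443.2, 230.7]]
1.6 [[408.5, 187.7], [454.0, 225.9]]
1.7 [[418.2, 185.1], [464.0, 222.4]]
obs [(400.66666666666663, 190.66666666666666), (446.66666666666663, 229.33333333333331)] th0 obs (289.4, 318.4) (319.0, 368.0)
key top
```

View pics/t13.png

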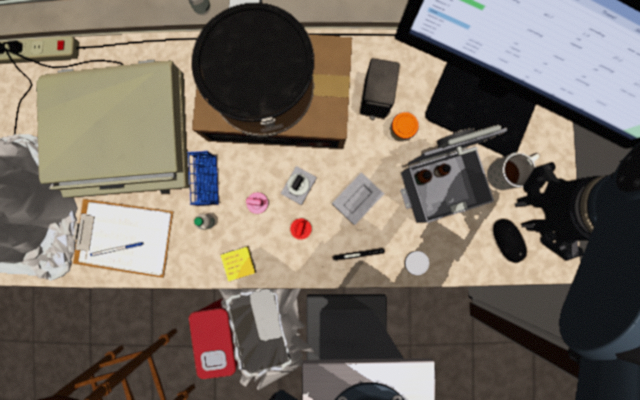

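```bash
python3 -c "
from h import *
crop('t13',270,155,390,235,6)"
```

```text
(no output)
```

View pics/t13_c270_155.png

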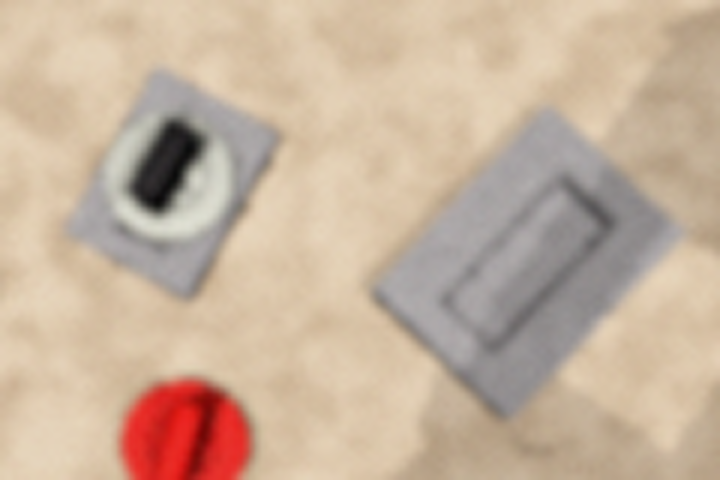

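The key is back where it started, at crop (168,178), upright with its disc flat on the block. The lid stands at about 1.5 rad and the bystanders haven't moved, so I'm handing in.

```bash
python3 -c "
from station import manip
print(manip.sense()['t']); print(manip.sign_off())"
```

```text
26.5333
the job is handed in; nothing more can be done
None
```

The job is done and handed in at 26.5 s of the 64 s allowed; the hand-in gave no verdict.

**What I did:**
- Took the black key from the 76 × 56 mm rest and set its pins in the cap's holes. They went in without resistance.
- Pressed the cap to its hard stop, with about 16 N at the wrist.
- Kept it pressed and turned it anticlockwise until the wrist torque rose at the stop, about 1.37 rad of key turn including the play of the pins.
- Set the key back on its rest.
- Swung the lid up by the pull bar, let go and backed clear.

**Last checks:**
- **Cap:** measured on a side picture, it was turned about 1.15 rad, above the 0.95 needed. I took this before opening the lid; afterwards the cap was out of view.
- **Lid:** the bar's position in the side picture fits an opening of about 1.52 rad, and the gripper is well clear of it.
- **Key:** in the final top and side pictures it stands upright on its rest, centred as at the start.
- **Bystanders:** bottle, dish, marker and cup are where they were in the first top picture.

**Where readings disagreed:** the cameras differed by 2–4 mm on the key and cap positions. I used the wrist camera for the fits, and they held. The lid pushed back with up to about 19 N during the swing because my arc was slightly off. I corrected it on the way, and nothing came near the limits.

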